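# Check spare blower wheels on the balancing stand

### The arm

A 6-joint arm with a two-finger parallel gripper is mounted at the origin on the work surface. World frame = base frame: x ahead of the robot, y to its left, z up, the work surface at z = 0. Lengths are in m, angles in degrees, forces in N, time in s.
With the tool pointing down it reaches from about 0.4 to 0.825 m from the base axis. Payload 7 kg.
Tool frame: the origin (TCP) lies on the centre line of the jaws, within the pads' length; the fingertips stand 25 mm ahead of it and the grasp point (between the pads) lies 6 mm ahead of it; x points along the fingers, y is the direction in which the jaws open and shut, and the axes are right-handed (so a half turn about x gives the same grasp; the last joint's range is limited). The gripper opens to 85 mm and grips with 20 to 120 N. Pads are 22 mm wide; open, the fingers measure 114 mm over their backs; the gripper's body (76 mm by 85 mm) begins 54 mm behind the grasp point. The pads swing forward as they close: fully open they stand 13 mm farther back than shut.
Start: joints at [90.648, 20.546, 0.682, 0, -70.136, -16.507], TCP at [0.184, 0.649, 0.228] pointing down, gripper open.
Joint ranges: [-176.03, 176.03], [-82.01, 121.73], [-58.28, 71.71], [-173.87, 95.51], [-174.79, -0.11], [-173.66, 173.66]. Speed limits (degrees/s): [136.94, 136.94, 172.46, 180, 180, 180].

### API

Orientations are given as [roll, pitch, yaw] about the fixed x, y, z axes, in that order (R = Rz(yaw) Ry(pitch) Rx(roll)).
In Python, from plant import read_state, grab_frame, calibration, order gives the robot as it stands.
- The arm moves only by the tool play_rows, never from a script. Its argument "deltas" is a list of rows, each an object of numbers: "tx", "ty", "tz": the shift along the tool's x, y, z in m; "spin": the turn about the tool's x in degrees; "fingers": the opening in per cent of the stroke, from 0 (shut) to 100 (fully open). A call has 1 to 20 rows; each row shifts and turns the commanded pose from where the row before left it, along the tool's axes as they then stand; what a row does not reach is not made up. A row lasts 1/12 s, in which the tool goes at most 41.7 mm and 7.16 degrees, less where a joint would pass 70% of its speed; a pose out of reach is approached as far as the arm can. A call with a gripper value outside its range is refused whole. The fingers move at their own pace and stop on an object; "squeeze" is the grip in N (left out, the last holds). Time passes only in rows, so rows that do not move let the fingers close. It gives the time, the measured TCP pose, the force and the opening at its end, in the units of the state.
- read_state(): the state, without advancing time (a new reading comes with each control period).
- grab_frame(name): name is "scene" or "top" or "wrist"; returns (picture, depth): 480x640x3 uint8, red, green, blue; 480x640 float32, m along the optical axis (not along the pixel's ray), 0 where there is no reading.
- calibration(name): a dict with "fov_y" (degrees; the focal length in pixels is half the picture's height over the tangent of half this angle, whatever the lens; pixels are square), "cx", "cy" (the principal point, pixels), "view" (4x4, takes a point from world to camera coordinates); the wrist camera has in their place "tool_from_camera" (4x4, takes a point from camera to tool coordinates, whose origin is the TCP and whose axes are the tool frame's). Camera axes: x right, y down, z forward; pixel columns grow to the right and rows downward; lengths in m; the calibration is good to about 2 mm. A picture is of the moment at which its call begins: read the wrist's pose just before it. calibration takes no time and is no camera call.
- order.finish_job(): hands the job in, once; it reports no verdict.
The state is a dict: "time": time; "joints": joint angles; "joint_velocities": joint speeds; "effort": joint torques, N m; "tool_pos": TCP position; "ee_rot": TCP orientation; "wrist_force": force on the tool from outside, world axes, zero at the start; "wrist_torque": the same for the moment, N m; "width": finger opening in m.
Only numpy, scipy, OpenCV 4.12 (cv2) and the standard library are available. Lean on these libraries where they do the work, as an engineer would, in place of code of your own. Each camera call takes 0.05 s, during which the arm holds its last target.

### The job

Check the two spare blower wheels in the white rack for balance, one after the other: turn each at least 30 degrees about its arbor from the way it lay, rest the arbor gently (not dropped, not pressed) across the two knife edges of the balancing stand, let go, and see whether the wheel stays as it was put or swings back until a heavy side hangs lowest. Put a wheel that stays into a notch of the steel carrier, and a heavy-sided one into the grey reject bin, before you take the next. Leave the bottle, spanner and beaker alone.

Things in the scene. Friction and masses are not known exactly. Their poses are not given: they have to be found in the camera images.
- wheel_1_center (a point): blower wheel clamped on a level steel arbor (shaft). Wheel: 2 aluminium discs with blades between, 90 mm diameter, 22 mm thick; its two flat faces can be gripped outside the 27 mm collars. Arbor: 16 mm diameter, 130 mm long, centred. About 0.4 kg. Point: wheel centre on the arbor's axis; y along the arbor, x and z turn with the wheel (start: z up, x to the dark drive-pin hole 31 mm from the axis).
- wheel_2_center (a point): second blower wheel, looks, sizes, point and axes exactly as wheel_1. Either wheel starts in either notch of the rack, disc upright. Any wheel may or may not be heavier on one side (40 g at 34 mm from the axis): only balancing shows it. Its heavy side may already hang lowest in the rack.
- stand: static balancing stand, fixed: grey base 190 x 124 mm with two level, parallel steel knife edges along the stand's x axis at y = -45 and +45 mm, 85 mm above the bench, 155 mm long between stop pins at x = -81 and +81 mm (105 mm high). Origin on the bench under the middle, z up. An arbor goes across both edges, along the stand's y. A fall of 8 mm, or over 90 N, harms the edges.
- stand_mid (a point): point midway between the two knife edges, at the 93 mm height of an arbor axis that lies on them. Arbors roll there almost freely: let go, a heavy-sided wheel swings back at once (rolling 8 mm per rad), overshoots and settles in 1 to 2 s, heavy side lowest. A balanced one stays; so does one whose heavy side is lowest already, so try it turned 30 degrees or more about the arbor from how it lay.
- rack: white plastic rack of unchecked wheels, fixed: base 215 x 116 mm, two notched rails at y = -45 and +45 mm, 73 mm high; 90-degree V notches at x = -52 and +52 mm, 14 mm deep, 28 mm wide at the mouth. Origin on the bench under the middle, z up. An arbor in a pair of notches lies along the rack's y axis, its axis 70 mm above the bench.
- carrier: carrier for passed wheels, fixed, empty at the start: same shape and sizes as the rack (notches at x = -52 and +52 mm; an arbor lies in them along y, axis 70 mm above the bench) but of bare steel, with a black carrying hoop on its +x end. Origin on the bench under the middle, z up.
- reject_bin: grey open plastic bin for rejects, fixed, empty at the start: 150 mm along its x, 176 mm along its y, 55 mm high, walls and floor 4 mm. Origin on the bench under the middle, z up. A wheel lowered in with its arbor along y stands on its rim, centre 49 mm above the bench.
- wash_bottle: white plastic wash bottle with a red cap, 60 mm diameter, 165 mm high, standing loose beyond the work; origin under its middle. Bystander.
- spanner: steel spanner, 180 mm long, lying loose on the bench beyond the work; bystander.
- beaker: glass beaker, 70 mm diameter, 90 mm high, standing loose beyond the work; origin under its middle. Bystander.
Not all that is in view belongs to the job. Leave any turquoise or yellow look-alike of the part that bears wheel_2_center alone.

How it is judged (in metres and radians):
On the way, in this order (a step that is already met when the one before it is completed fails the run):
1. with the other still in the rack, the first wheel lies free on both edges: a balanced one stays, over 0.35 rad from how it lay; a heavy-sided one swings, over 0.4 rad/s (((((x of wheel_1_center in the frame of stand between -0.08 and 0.08 m and y of wheel_1_center in the frame of stand between -0.016 and 0.016 m and z of wheel_1_center in the frame of stand between 0.088 and 0.098 m and angle between the y axis of wheel_1_center and the y axis of stand, either way round below 0.12 rad and contact force between wheel_1 and the fingers below 0.05 N and contact force between wheel_1 and the arm below 0.05 N and contact force between wheel_1 and stand above 0.5 N) and angle between wheel_1_center's own z axis and vertical above 0.35 rad and angular speed of wheel_1 below 0.4 rad/s) and (x of wheel_2_center in the frame of rack between -0.075 and 0.075 m and y of wheel_2_center in the frame of rack between -0.02 and 0.02 m and z of wheel_2_center in the frame of rack between 0.065 and 0.075 m and angle between the y axis of wheel_2_center and the y axis of rack, either way round below 0.12 rad)) or (((x of wheel_2_center in the frame of stand between -0.08 and 0.08 m and y of wheel_2_center in the frame of stand between -0.016 and 0.016 m and z of wheel_2_center in the frame of stand between 0.088 and 0.098 m and angle between the y axis of wheel_2_center and the y axis of stand, either way round below 0.12 rad and contact force between wheel_2 and the fingers below 0.05 N and contact force between wheel_2 and the arm below 0.05 N and contact force between wheel_2 and stand above 0.5 N) and angular speed of wheel_2 above 0.4 rad/s) and (x of wheel_1_center in the frame of rack between -0.075 and 0.075 m and y of wheel_1_center in the frame of rack between -0.02 and 0.02 m and z of wheel_1_center in the frame of rack between 0.065 and 0.075 m and angle between the y axis of wheel_1_center and the y axis of rack, either way round below 0.12 rad)))), for 0.15 s.
2. with the first wheel put away where it belongs, the other does the same on the knife edges (((((x of wheel_1_center in the frame of stand between -0.08 and 0.08 m and y of wheel_1_center in the frame of stand between -0.016 and 0.016 m and z of wheel_1_center in the frame of stand between 0.088 and 0.098 m and angle between the y axis of wheel_1_center and the y axis of stand, either way round below 0.12 rad and contact force between wheel_1 and the fingers below 0.05 N and contact force between wheel_1 and the arm below 0.05 N and contact force between wheel_1 and stand above 0.5 N) and angle between wheel_1_center's own z axis and vertical above 0.35 rad and angular speed of wheel_1 below 0.4 rad/s) and (x of wheel_2_center in the frame of reject_bin between -0.072 and 0.072 m and y of wheel_2_center in the frame of reject_bin between -0.085 and 0.085 m and z of wheel_2_center in the frame of reject_bin between 0 and 0.062 m)) or (((x of wheel_2_center in the frame of stand between -0.08 and 0.08 m and y of wheel_2_center in the frame of stand between -0.016 and 0.016 m and z of wheel_2_center in the frame of stand between 0.088 and 0.098 m and angle between the y axis of wheel_2_center and the y axis of stand, either way round below 0.12 rad and contact force between wheel_2 and the fingers below 0.05 N and contact force between wheel_2 and the arm below 0.05 N and contact force between wheel_2 and stand above 0.5 N) and angular speed of wheel_2 above 0.4 rad/s) and (x of wheel_1_center in the frame of carrier between -0.075 and 0.075 m and y of wheel_1_center in the frame of carrier between -0.016 and 0.016 m and z of wheel_1_center in the frame of carrier between 0.065 and 0.075 m and angle between the y axis of wheel_1_center and the y axis of carrier, either way round below 0.12 rad)))), for 0.15 s.
At the end, for the whole second after the job is handed in: The balanced wheel rests with its arbor in notches of the carrier (axis 70 mm +-5 above the bench, wheel within 16 mm of the carrier's middle line, arbor within 0.12 rad of its y axis); the heavy-sided wheel is in the grey bin, centre under 62 mm; both at rest and let go (x of wheel_1_center in the frame of carrier between -0.075 and 0.075 m and y of wheel_1_center in the frame of carrier between -0.016 and 0.016 m and z of wheel_1_center in the frame of carrier between 0.065 and 0.075 m and angle between the y axis of wheel_1_center and the y axis of carrier, either way round below 0.12 rad and x of wheel_2_center in the frame of reject_bin between -0.072 and 0.072 m and y of wheel_2_center in the frame of reject_bin between -0.085 and 0.085 m and z of wheel_2_center in the frame of reject_bin between 0 and 0.062 m and linear speed of each of wheel_1, wheel_2 below 0.03 m/s and angular speed of each of wheel_1, wheel_2 below 0.5 rad/s); the robot touches nothing.
It fails at once if a wheel is dropped or pressed on the stand with more than 90 N (contact force between any of wheel_1, wheel_2 and stand above 90 N).
It fails at once if the bottle, spanner or beaker is moved more than 30 mm (distance of any of wash_bottle, spanner, beaker from where it was at the start of the episode above 0.03 m).
It also fails if it takes over 72 s, if anything falls off the work surface, if the arm or the gripper's body presses on something with over 40 N, if the wrist force passes 120 N, or if a joint passes its speed limit or range.

## Working session

There is one attempt and no reset: what is moved stays moved. The work goes in short steps, Python scripts to look and compute and a tool call to move; the robot and the scene stay as the last step left them, time stands still between calls to the robot, and variables do not carry over. Pictures are saved under pics/ and viewed, and the job is handed in when it is done.

Besides the shell and the picture viewer there is one more tool, called after "Emit:" as name(argument=value, ...), one argument or row to a line, values as JSON. play_rows: Moves the arm, as the interface text tells. Its arguments: {"type":"object","properties":{"deltas":{"type":"array","items":{"type":"object","properties":{"tx":{"type":"number"},"ty":{"type":"number"},"tz":{"type":"number"},"spin":{"type":"number"},"fingers":{"type":"number"}}}},"squeeze":{"type":"number"}},"required":["deltas"]}

```bash
ls; mkdir -p pics; cat > h.py <<'E'
import numpy as np, cv2, math, sys
sys.path.insert(0,'.')
from plant import read_state, grab_frame, calibration, order
from scipy.spatial.transform import Rotation as R
def K(n):
    c=calibration(n); f=240/math.tan(math.radians(c['fov_y'])/2); return c,f
def Twt(s=None):
    s=s or read_state(); T=np.eye(4); T[:3,:3]=R.from_euler('xyz',s['ee_rot'],degrees=True).as_matrix(); T[:3,3]=s['tool_pos']; return T
def cam2w(n,s=None):
    c=calibration(n)
    if n=='wrist': return Twt(s)@np.array(c['tool_from_camera'])
    return np.linalg.inv(np.array(c['view']))
def cloud(n,d,s=None):
    c,f=K(n); v,u=np.mgrid[0:480,0:640]
    p=np.stack([(u-c['cx'])/f*d,(v-c['cy'])/f*d,d],-1)
    M=cam2w(n,s); return p@M[:3,:3].T+M[:3,3]
def ray(n,u,v,z,s=None):
    c,f=K(n); M=cam2w(n,s); d=M[:3,:3]@np.array([(u-c['cx'])/f,(v-c['cy'])/f,1]); o=M[:3,3]
    return o+d*(z-o[2])/d[2]
def save(n,im): cv2.imwrite('pics/'+n+'.png',cv2.cvtColor(im,cv2.COLOR_RGB2BGR))
E
python3 - <<'E'
from h import *
s=read_state(); print(s)
for n in ('scene','top','wrist'):
    im,d=grab_frame(n); save(n+'0',im); np.savez(''+n+'0.npz',im=im,d=d)
    print(n,calibration(n))
E
```

```text
pics
{'time': 0.0, 'joints': array([ 9.06483735e+01,  2.05909202e+01,  6.33108325e-01, -1.98867427e-02,
       -7.01358318e+01, -1.65053484e+01]), 'joint_velocities': array([ 0.00250501, -0.02952928,  0.00371783, -0.06482799,  0.04193199,
        0.00496703]), 'effort': array([-6.81143301e-04, -5.83319199e+01,  2.93423796e+01,  6.93693012e+00,
       -5.89400763e-03,  5.22631964e-06]), 'tool_pos': array([0.18434664, 0.64882572, 0.22676518]), 'ee_rot': array([  95.216895 ,   89.9045079, -100.6468525]), 'wrist_force': array([ 0.6443247 ,  0.35377121, -0.09134941]), 'wrist_torque': array([-0.00627566, -0.03822803,  0.02288584]), 'width': 0.08535747990549351}
scene {'fov_y': 43.17158309177557, 'cx': 326.67801525101555, 'cy': 241.9624794464057, 'view': array([[ 0.82837517,  0.5601446 , -0.00570979, -0.44683458],
       [ 0.45636845, -0.68074552, -0.57298637, -0.21281992],
       [-0.32484213,  0.47204191, -0.81954501,  1.73218051],
       [ 0.        ,  0.        ,  0.        ,  1.        ]])}
top {'fov_y': 53.91409318574531, 'cx': 323.3253337986112, 'cy': 246.36273735711407, 'view': array([[ 1.06778870e-02, -9.99937794e-01,  3.22358381e-03,
        -3.10928742e-02],
       [-9.77681566e-01, -1.11165661e-02, -2.09797944e-01,
         5.71565612e-01],
       [ 2.09820728e-01, -9.11439732e-04, -9.77739450e-01,
         9.92622686e-01],
       [ 0.00000000e+00,  0.00000000e+00,  0.00000000e+00,
         1.00000000e+00]])}
wrist {'fov_y': 66.06307814387706, 'cx': 313.8626112734981, 'cy': 240.3406209939705, 'tool_from_camera': array([[ 2.06887982e-03, -2.93699518e-01,  9.55895555e-01,
        -1.45134319e-01],
       [ 9.99997859e-01,  6.33649143e-04, -1.96964295e-03,
         5.16587639e-04],
       [-2.72192154e-05,  9.55897584e-01,  2.93700200e-01,
        -7.40796014e-02],
       [ 0.00000000e+00,  0.00000000e+00,  0.00000000e+00,
         1.00000000e+00]])}
```

View pics/scene0.png

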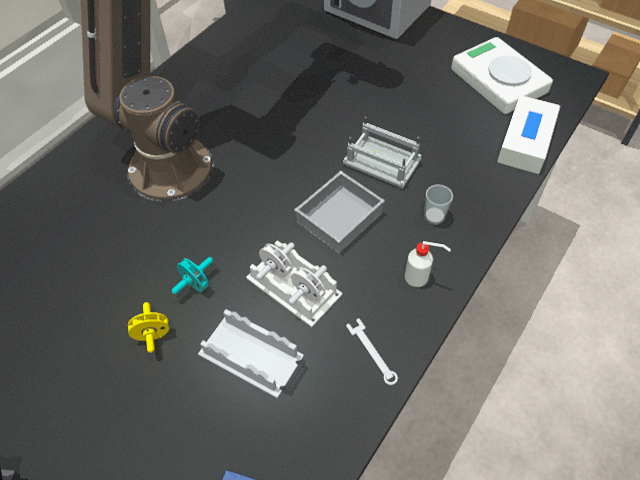

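View pics/top0.png

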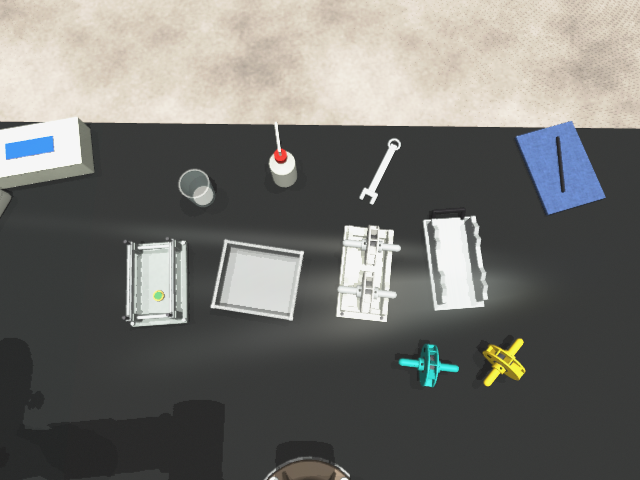

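View pics/wrist0.png

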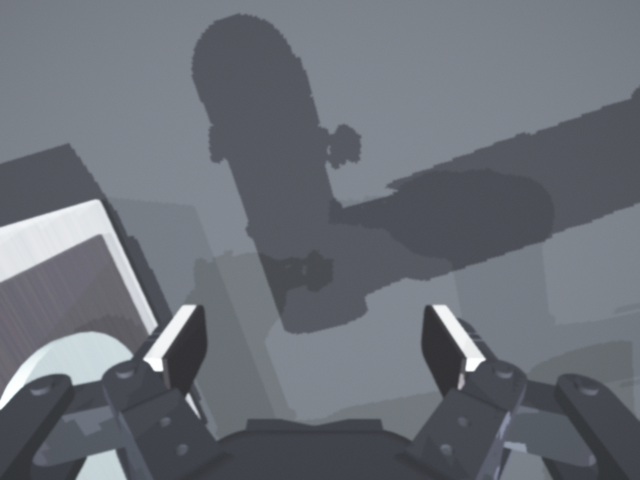

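The scene view shows the stand (385,155), grey bin (340,210), rack with two grey-white wheels (275,258) and (312,287), and carrier (250,350). The turquoise (193,275) and yellow (148,328) look-alikes lie outside the rack. In the top view the stand is at (157,283), bin (258,280), rack (366,273) and carrier (456,262). Next I'll enlarge and measure.

```bash
python3 - <<'E'
from h import *
z=np.load('top0.npz'); im=z['im'];d=z['d']
c=im[210:340,100:500]; save('topcrop',cv2.resize(c,None,fx=2,fy=2,interpolation=cv2.INTER_CUBIC))
z2=np.load('scene0.npz'); c=z2['im'][220:340,220:360]; save('scenecrop',cv2.resize(c,None,fx=5,fy=5,interpolation=cv2.INTER_CUBIC))
P=cloud('top',d)
np.save('Ptop.npy',P)
def stats(n,u0,u1,v0,v1):
    p=P[v0:v1,u0:u1].reshape(-1,3)
    h,e=np.histogram(p[:,2],bins=np.arange(-.01,.14,.005)); print(n,[(round(a,3),int(b)) for a,b in zip(e,h) if b>20])
stats('stand',115,195,230,332);stats('bin',208,308,232,325);stats('rack',330,405,220,326);stats('carrier',415,495,205,316); stats('bench',20,100,200,300)
E
```

```text
stand [(np.float64(-0.01), 94), (np.float64(-0.005), 2111), (np.float64(0.0), 844), (np.float64(0.01), 58), (np.float64(0.015), 1159), (np.float64(0.02), 2064), (np.float64(0.025), 172), (np.float64(0.03), 39), (np.float64(0.045), 47), (np.float64(0.05), 198), (np.float64(0.055), 49), (np.float64(0.06), 77), (np.float64(0.065), 146), (np.float64(0.07), 143), (np.float64(0.075), 282), (np.float64(0.08), 434), (np.float64(0.085), 88), (np.float64(0.1), 38)]
bin [(np.float64(-0.01), 107), (np.float64(-0.005), 2762), (np.float64(0.0), 4281), (np.float64(0.005), 681), (np.float64(0.01), 74), (np.float64(0.015), 61), (np.float64(0.02), 57), (np.float64(0.025), 60), (np.float64(0.03), 67), (np.float64(0.035), 55), (np.float64(0.04), 38), (np.float64(0.045), 70), (np.float64(0.05), 714), (np.float64(0.055), 233)]
rack [(np.float64(-0.01), 120), (np.float64(-0.005), 2184), (np.float64(0.0), 949), (np.float64(0.005), 1332), (np.float64(0.01), 518), (np.float64(0.015), 47), (np.float64(0.02), 146), (np.float64(0.025), 113), (np.float64(0.03), 25), (np.float64(0.035), 25), (np.float64(0.04), 34)
[... 184 characters left out ...]
loat64(0.08), 242), (np.float64(0.085), 80), (np.float64(0.09), 139), (np.float64(0.095), 120), (np.float64(0.1), 116), (np.float64(0.105), 93), (np.float64(0.11), 111)]
carrier [(np.float64(-0.01), 123), (np.float64(-0.005), 2652), (np.float64(0.0), 1041), (np.float64(0.005), 2200), (np.float64(0.01), 872), (np.float64(0.015), 129), (np.float64(0.02), 116), (np.float64(0.025), 138), (np.float64(0.03), 194), (np.float64(0.035), 139), (np.float64(0.04), 112), (np.float64(0.045), 114), (np.float64(0.05), 128), (np.float64(0.055), 422), (np.float64(0.06), 237), (np.float64(0.065), 158), (np.float64(0.07), 57)]
bench [(np.float64(-0.01), 238), (np.float64(-0.005), 5406), (np.float64(0.0), 2302)]
```

View pics/topcrop.png

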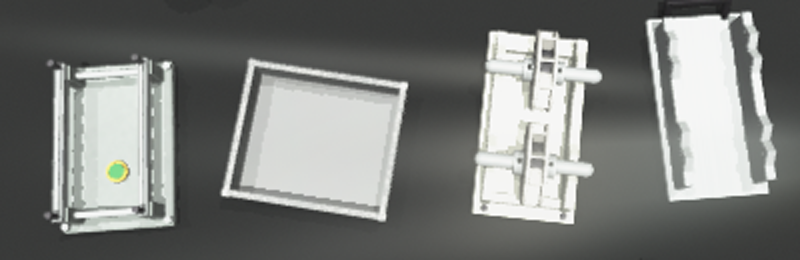

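View pics/scenecrop.png

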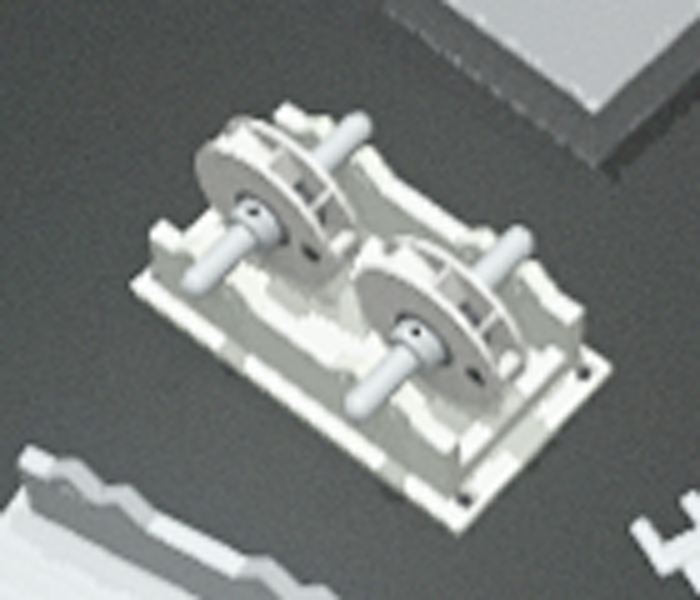

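```bash
cat > m.py <<'E'
from h import *
z=np.load('top0.npz'); im=z['im']; P=np.load('Ptop.npy').copy(); P[...,2]+=0.0025
def reg(u0,u1,v0,v1):
    m=np.zeros(im.shape[:2],bool); m[v0:v1,u0:u1]=1; return m
def rect(p,n):
    r=cv2.minAreaRect((p[:,:2]*1000).astype(np.float32)); print(n,'c',np.round(r[0],1),'size',np.round(r[1],1),'ang',round(r[2],2),len(p)); return r
Z=P[...,2]
# stand: base (z 15-27) and edges
S=reg(115,195,230,332)
rect(P[S&(Z>.012)&(Z<.035)],'stand base')
e=P[S&(Z>.078)&(Z<.095)]; rect(e,'edges')
B=reg(208,308,232,325); rect(P[B&(Z>.05)&(Z<.062)],'bin rim')
Rk=reg(330,405,220,326); rect(P[Rk&(Z>.006)&(Z<.016)],'rack base')
C=reg(415,495,205,316); rect(P[C&(Z>.006)&(Z<.018)],'car base'); rect(P[C&(Z>.045)&(Z<.08)],'car rails')
rect(P[Rk&(Z>.045)],'rack top all')
print('bench', [np.median(Z[reg(20,100,200,300)]), np.median(Z[reg(400,500,320,340)])])
for v0,v1,n in((220,265,'far'),(270,312,'near')):
    w=reg(335,405,v0,v1); p=P[w&(Z>.09)]; rect(p,n+' wheel top'); print(p[:,2].max())
    a=P[w&(Z>.068)&(Z<.084)]; 
    c=p[:,:2].mean(0); a=a[np.abs(a[:,1]-c[1])>.02]; k=a[np.abs(a[:,0]-c[0])<.015]; 
    print(n,'arbor y range',k[:,1].min(),k[:,1].max(),'fit',np.polyfit(k[:,1],k[:,0],1), 'z max',np.percentile(k[:,2],90), 'xmean',k[:,0].mean())
E
python3 m.py
```

```text
stand base c [492.  347.6] size [190.6 124.1] ang 4.31 3486
edges c [492.2 348.7] size [171.  102.3] ang 4.67 799
bin rim c [498.3 120. ] size [180.8 156.1] ang 81.78 1006
rack base c [ 528.3 -124.9] size [168.4 244. ] ang 88.91 1904
car base c [ 556. -334.] size [183.  267.1] ang 87.5 3197
car rails c [ 548.9 -327.6] size [189.9 102.2] ang 5.05 1174
rack top all c [ 478.8 -117.3] size [135.4 286.6] ang 79.14 2478
bench [np.float64(0.001362686924603005), np.float64(0.0012752481255584014)]
far wheel top c [477.7 -94.1] size [ 41.  287.1] ang 69.14 316
1.093039879041838
far arbor y range -0.19413012811383948 -0.06808602055649486 fit [0.05476126 0.57555556] z max 0.0810795177978061 xmean 0.5678907398968488
near wheel top c [422.1 -92.4] size [ 50.6 191.2] ang 60.91 336
1.093039879041838
near arbor y range -0.18292144736934016 -0.055332890295673065 fit [0.06155599 0.47643367] z max 0.08065679060796366 xmean 0.4689795554135577
```

```bash
sed -i 's/^Z=P/P[P[...,2]>.13]=[0,0,-1]\nP[...,2]-=0.0013\nZ=P/' m.py
cat >> m.py <<'E'
def hull(n,m):
    p=P[m]; p=p[:,:2]*1000
    print(n,'n',len(p))
for n,u0,u1,v0,v1 in (('rack',332,402,222,326),('car',418,494,212,314)):
    m=reg(u0,u1,v0,v1)&(Z>.004)&(Z<.014); mm=cv2.morphologyEx(m.astype(np.uint8),cv2.MORPH_OPEN,np.ones((3,3)))>0; rect(P[mm],n+' base open')
w=reg(418,494,205,316)
hb=w&(im.max(2)<60)&(Z>.05); print('hoop',P[hb].mean(0),hb.sum())
print('edge z pct',np.percentile(e[:,2],[5,50,95]))
E
python3 m.py
```

```text
stand base c [492.  347.6] size [190.6 124.1] ang 4.31 3484
edges c [491.9 348.5] size [170.7 101.5] ang 4.87 756
bin rim c [498.3 120. ] size [180.8 156.1] ang 81.78 990
rack base c [ 519.8 -127.9] size [153.5 220.8] ang 86.66 1860
car base c [ 551.7 -340.9] size [234.3 152.9] ang 2.62 3131
car rails c [ 549.  -327.6] size [189.9 102.2] ang 5.03 1147
rack top all c [ 522.  -125.2] size [128.5 192.8] ang 83.48 2436
bench [np.float64(3.978783444904448e-05), np.float64(-3.035692339112923e-05)]
far wheel top c [ 574.4 -131.1] size [22.5 78.2] ang 83.97 293
0.11663773931744295
far arbor y range -0.19413012811383948 -0.06808602055649486 fit [0.05637335 0.57924705] z max 0.0799004352264674 xmean 0.5719127037525822
near wheel top c [ 469.9 -119.4] size [22.9 79.4] ang 84.51 318
0.11885008099566421
near arbor y range -0.18292144736934016 -0.055332890295673065 fit [0.05568897 0.476477  ] z max 0.0794433311229076 xmean 0.4698016848153426
rack base open c [ 522.4 -121.4] size [114.5 215.2] ang 84.84 1650
car base open c [ 548.8 -326.2] size [215.5 115.1] ang 5.36 2968
hoop [nan nan nan] 0
edge z pct [0.07870998 0.08274828 0.0876572 ]m.py:30: RuntimeWarning: Mean of empty slice.
  hb=w&(im.max(2)<60)&(Z>.05); print('hoop',P[hb].mean(0),hb.sum())
  ret = um.true_divide(
```

```bash
cat > plan.py <<'E'
from h import *
def plan(x,y,z,yaw=None):
    """yaw=angle of tool y axis in world (deg), mod 180"""
    s=read_state(); T=Twt(s); Rm=T[:3,:3]; cur=math.degrees(math.atan2(Rm[1,1],Rm[0,1]))
    dw=np.array([x,y,z])-T[:3,3]
    sp=0
    if yaw is not None:
        dy=(yaw-cur+90)%180-90; sp=-dy # tool x down -> world ccw = -spin
    c=Rm.T@dw
    Rn=R.from_euler('z',-sp,degrees=True).as_matrix()@Rm; a=Rn.T@dw
    print('t',round(s['time'],2),'pos',np.round(s['tool_pos']*1000,1),'yaw_y',round(cur,2),'width',round(s['width']*1000,1),'F',np.round(s['wrist_force'],1))
    print('spin',round(sp,2),'delta if no spin (mm)',np.round(c*1000,1),'delta after spin',np.round(a*1000,1),'axes y',np.round(Rn[:,1],3),'z',np.round(Rn[:,2],3),'J6',round(s['joints'][5],1))
if __name__=='__main__':
    a=[float(v) for v in sys.argv[1:]]; plan(*a)
E
python3 plan.py 0.444 -0.117 0.20 84.8
```

```text
t 0.15 pos [184.4 648.9 227. ] yaw_y -105.87 width 85.7 F [ 0.9  0.4 -0. ]
spin -10.67 delta if no spin (mm) [  27.9  665.7 -459.1] delta after spin [  28.   739.2 -328. ] axes y [-0.091 -0.996  0.001] z [-0.996  0.091 -0.   ] J6 -16.5
```

Emit:
play_rows(
  deltas=[
    {"spin":-5.33,"fingers":60},
    {"spin":-5.33},
    {"ty":0.0275,"tz":-0.0298},
    {"ty":0.0275,"tz":-0.0298},
    {"ty":0.0275,"tz":-0.0298},
    {"ty":0.0275,"tz":-0.0298},
    {"ty":0.0275,"tz":-0.0298},
    {"ty":0.0275,"tz":-0.0298},
    {"ty":0.0275,"tz":-0.0298},
    {"ty":0.0275,"tz":-0.0298},
    {"ty":0.0275,"tz":-0.0298},
    {"ty":0.0275,"tz":-0.0298},
    {"ty":0.0275,"tz":-0.0298},
    {"ty":0.039},
    {"ty":0.039},
    {"ty":0.039},
    {"ty":0.039},
    {"ty":0.039},
    {"ty":0.039},
    {"ty":0.039},
  ],
  squeeze=20,
)

```text
invalid input at $.deltas[0]: expected keys tx, ty, tz, spin, fingers
```

Emit:
play_rows(
  deltas=[
    {"ty":0.039},
    {"ty":0.039},
    {"ty":0.039},
    {"ty":0.039,"tx":0.01},
    {},
    {},
  ],
)

```text
invalid input at $.deltas[0]: expected keys tx, ty, tz, spin, fingers
```

```bash
python3 plan.py 0.444 -0.117 0.20 84.8; python3 - <<'E'
from h import *
s=read_state(); im,d=grab_frame('wrist'); save('wrist1',im); np.savez('wrist1.npz',im=im,d=d,T=Twt(s)); print(s['joints'])
E
```

```text
t 0.15 pos [184.4 648.9 227. ] yaw_y -105.87 width 85.7 F [ 0.9  0.4 -0. ]
spin -10.67 delta if no spin (mm) [  27.9  665.7 -459.1] delta after spin [  28.   739.2 -328. ] axes y [-0.091 -0.996  0.001] z [-0.996  0.091 -0.   ] J6 -16.5
[ 9.06474332e+01  2.05825092e+01  6.44147560e-01 -1.61555784e-02
 -7.01371254e+01 -1.65082095e+01]
```

View pics/wrist1.png

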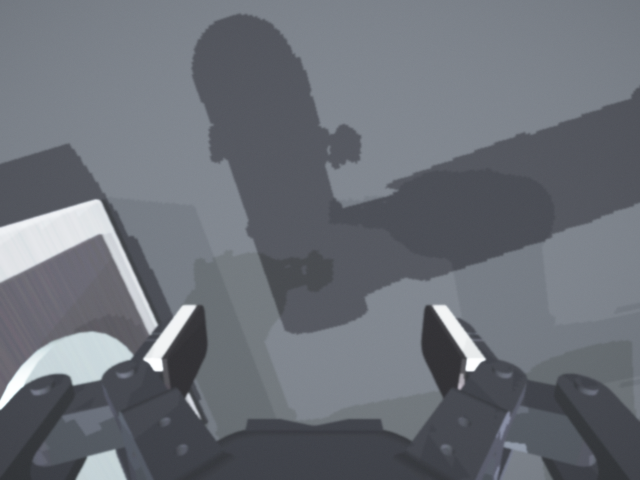

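The call was refused because every row needs all five keys, so the arm has not moved. I'll send it again with every key filled in.

Emit:
play_rows(
  deltas=[
    {"tx":0,"ty":0,"tz":0,"spin":-5.33,"fingers":60},
    {"tx":0,"ty":0,"tz":0,"spin":-5.33,"fingers":60},
    {"tx":0,"ty":0.0275,"tz":-0.0298,"spin":0,"fingers":60},
    {"tx":0,"ty":0.0275,"tz":-0.0298,"spin":0,"fingers":60},
    {"tx":0,"ty":0.0275,"tz":-0.0298,"spin":0,"fingers":60},
    {"tx":0,"ty":0.0275,"tz":-0.0298,"spin":0,"fingers":60},
    {"tx":0,"ty":0.0275,"tz":-0.0298,"spin":0,"fingers":60},
    {"tx":0,"ty":0.0275,"tz":-0.0298,"spin":0,"fingers":60},
    {"tx":0,"ty":0.0275,"tz":-0.0298,"spin":0,"fingers":60},
    {"tx":0,"ty":0.0275,"tz":-0.0298,"spin":0,"fingers":60},
    {"tx":0,"ty":0.0275,"tz":-0.0298,"spin":0,"fingers":60},
    {"tx":0,"ty":0.0275,"tz":-0.0298,"spin":0,"fingers":60},
    {"tx":0,"ty":0.0275,"tz":-0.0298,"spin":0,"fingers":60},
    {"tx":0,"ty":0.039,"tz":0,"spin":0,"fingers":60},
    {"tx":0,"ty":0.039,"tz":0,"spin":0,"fingers":60},
    {"tx":0,"ty":0.039,"tz":0,"spin":0,"fingers":60},
    {"tx":0,"ty":0.039,"tz":0,"spin":0,"fingers":60},
    {"tx":0,"ty":0.039,"tz":0,"spin":0,"fingers":60},
    {"tx":0,"ty":0.039,"tz":0,"spin":0,"fingers":60},
    {"tx":0,"ty":0.039,"tz":0,"spin":0,"fingers":60},
  ],
  squeeze=20,
)

```text
time: 1.87
tool_pos: [0.458, 0.0447, 0.2279]
ee_rot: [-142.8, 90.0, 32.0]
wrist_force: [0.8, 0.2, -0.2]
width: 0.051
```

Emit:
play_rows(
  deltas=[
    {"tx":0,"ty":0.039,"tz":0,"spin":0,"fingers":60},
    {"tx":0,"ty":0.039,"tz":0,"spin":0,"fingers":60},
    {"tx":0.01,"ty":0.039,"tz":0,"spin":0,"fingers":60},
    {"tx":0.01,"ty":0.039,"tz":0,"spin":0,"fingers":60},
    {"tx":0,"ty":0,"tz":0,"spin":0,"fingers":60},
    {"tx":0,"ty":0,"tz":0,"spin":0,"fingers":60},
  ],
)

```text
time: 2.37
tool_pos: [0.4436, -0.111, 0.2071]
ee_rot: [11.1, 89.9, -174.3]
wrist_force: [0.6, 1.2, -0.3]
width: 0.0513
```

```bash
python3 plan.py 0.444 -0.117 0.20 84.8; python3 - <<'E'
from h import *
s=read_state(); im,d=grab_frame('wrist'); save('wrist2',im); np.savez('wrist2.npz',im=im,d=d,T=Twt(s)); print(s['joints'])
E
```

```text
t 2.37 pos [ 443.6 -111.   207.1] yaw_y -95.46 width 51.3 F [ 0.6  1.2 -0.3]
spin -0.26 delta if no spin (mm) [ 7.1  6.  -1. ] delta after spin [ 7.1  6.  -0.9] axes y [-0.091 -0.996  0.   ] z [-0.996  0.091  0.001] J6 73.8
[ 1.07482798e+01  5.35994173e-01 -2.72789455e+01 -7.75186481e-03
 -6.22622495e+01  7.37946524e+01]
```

View pics/wrist2.png

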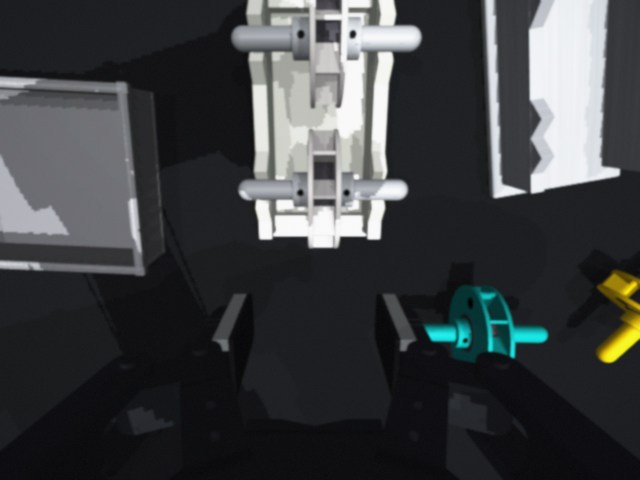

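The wrist view shows the near wheel's arbor at (323,190) and the far wheel's at (326,38), both grey-white in the white rack. Turquoise (485,325) and yellow (620,300) lie outside it. I'll take the near wheel first, after refining its axis from this view.

```bash
python3 - <<'E'
from h import *
z=np.load('wrist2.npz'); d=z['d']; s=read_state(); P=cloud('wrist',d,s)
for n,v0,v1 in(('near',180,200),('far',26,50)):
    q=P[v0:v1,235:420].reshape(-1,3); ok=(q[:,2]>.06)&(q[:,2]<.09); q=q[ok]
    yc=(q[:,1].min()+q[:,1].max())/2
    q2=q[(np.abs(q[:,1]-yc)>.03)&(q[:,2]>np.percentile(q[:,2],60))]
    print(n,'yrange',q[:,1].min(),q[:,1].max(),'ridge fit',np.polyfit(q2[:,1]-yc,q2[:,0],1),'ztop',np.percentile(q2[:,2],[50,95]),yc)
# wheel rim
for n,v0,v1 in(('near',130,245),('far',0,105)):
    q=P[v0:v1,300:350].reshape(-1,3); q=q[q[:,2]>.085]; print(n,len(q),'x',q[:,0].min(),q[:,0].max(),'y',np.percentile(q[:,1],[1,50,99]),'zmax',np.percentile(q[:,2],99))
b=P[380:440,280:360].reshape(-1,3)
print('bench z', np.median(P[300:330,30:100,2]))
# ray
for u,v in((246,190),(402,190),(239,38),(414,38)): print(ray('wrist',u,v,.07,s))
E
```

```text
near yrange -0.1830080785255903 -0.054527004719418015 ridge fit [0.09822749 0.4716884 ] ztop [0.07753576 0.07835246] -0.11876754162250416
far yrange -0.19327825363707452 -0.06751956616949631 ridge fit [0.09497691 0.5746029 ] ztop [0.07774987 0.07885923] -0.1303989099032854
near 2938 x 0.4343008677459389 0.5180010755735682 y [-0.1321092  -0.11936564 -0.10651993] zmax 0.11531072616810743
far 3116 x 0.5180010755735682 0.593635546826988 y [-0.14079741 -0.13019099 -0.11678286] zmax 0.11540764977334796
bench z -5.6904466608276305e-05
[ 0.47674962 -0.06020981  0.07      ]
[ 0.46560554 -0.1796293   0.07      ]
[ 0.58089635 -0.07081828  0.07      ]
[ 0.56965984 -0.19026678  0.07      ]
```

Emit:
play_rows(
  deltas=[
    {"tx":0,"ty":0.0052,"tz":-0.0017,"spin":0,"fingers":60},
    {"tx":0.025,"ty":0,"tz":0,"spin":0,"fingers":60},
    {"tx":0.03,"ty":0,"tz":0,"spin":0,"fingers":50},
    {"tx":0.03,"ty":0,"tz":0,"spin":0,"fingers":50},
    {"tx":0.016,"ty":0,"tz":0,"spin":0,"fingers":50},
    {"tx":0.01,"ty":0,"tz":0,"spin":0,"fingers":50},
    {"tx":0,"ty":0,"tz":0,"spin":0,"fingers":50},
    {"tx":0,"ty":0,"tz":0,"spin":0,"fingers":10},
    {"tx":0,"ty":0,"tz":0,"spin":0,"fingers":10},
    {"tx":0,"ty":0,"tz":0,"spin":0,"fingers":10},
    {"tx":0,"ty":0,"tz":0,"spin":0,"fingers":10},
    {"tx":0,"ty":0,"tz":0,"spin":0,"fingers":10},
    {"tx":0,"ty":0,"tz":0,"spin":0,"fingers":10},
  ],
  squeeze=20,
)

```text
time: 3.5
tool_pos: [0.4464, -0.1139, 0.0975]
ee_rot: [-155.1, 89.9, 19.7]
wrist_force: [-2.5, 4.3, 6.2]
width: 0.021
```

```bash
python3 plan.py 0.4448 -0.1162 0.096; python3 - <<'E'
from h import *
s=read_state(); im,d=grab_frame('wrist'); save('wrist3',im); im,d=grab_frame('scene'); save('scene3',cv2.resize(im[220:340,220:360],None,fx=5,fy=5)); 
E
```

```text
t 3.5 pos [ 446.4 -113.9   97.5] yaw_y -95.19 width 21.0 F [-2.5  4.3  6.2]
spin 0 delta if no spin (mm) [1.5 2.4 1.4] delta after spin [1.5 2.4 1.4] axes y [-0.09  -0.996 -0.001] z [-0.996  0.09  -0.002] J6 74.5
```

View pics/wrist3.png

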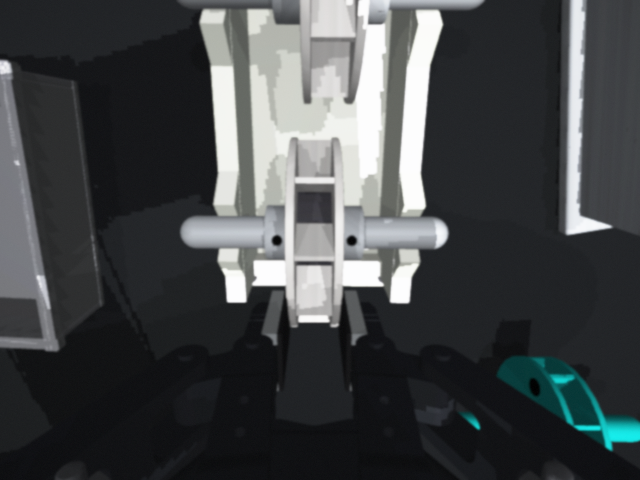

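View pics/scene3.png

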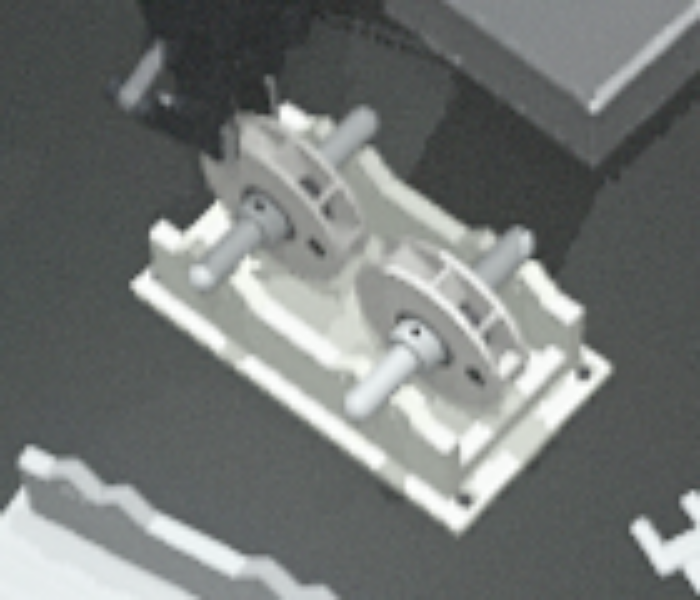

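The jaws hold the near wheel at about 25 mm on the robot side of its axis, 21 mm wide. The hole still sits as before. Next I'll turn the wheel in its notch by an arc of the grip about the arbor, starting with 20 degrees.

Emit:
play_rows(
  deltas=[
    {"tx":0.0023,"ty":0,"tz":0.0018,"spin":0,"fingers":10},
    {"tx":0.0025,"ty":0,"tz":0.0015,"spin":0,"fingers":10},
    {"tx":0.0026,"ty":0,"tz":0.0014,"spin":0,"fingers":10},
    {"tx":0.0027,"ty":0,"tz":0.0011,"spin":0,"fingers":10},
    {"tx":0,"ty":0,"tz":0,"spin":0,"fingers":10},
  ],
  squeeze=20,
)

```text
time: 4.02
tool_pos: [0.441, -0.1136, 0.0884]
ee_rot: [-173.0, 89.8, 1.9]
wrist_force: [-7.1, 4.2, 19.1]
width: 0.0209
```

```bash
python3 plan.py 0.4448 -0.1162 0.096; python3 - <<'E'
from h import *
s=read_state(); im,d=grab_frame('wrist'); save('wrist4',im); im,d=grab_frame('scene'); save('scene4',cv2.resize(im[220:340,220:360],None,fx=5,fy=5)); 
E
```

```text
t 4.02 pos [ 441.  -113.6   88.4] yaw_y -95.16 width 20.9 F [-7.1  4.2 19.1]
spin 0 delta if no spin (mm) [-7.6  2.3 -4. ] delta after spin [-7.6  2.3 -4. ] axes y [-0.09  -0.996 -0.   ] z [-0.996  0.09  -0.003] J6 74.3
```

View pics/wrist4.png

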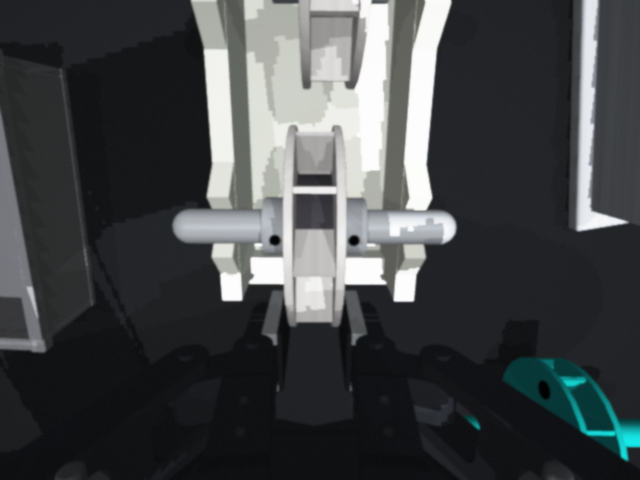

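View pics/scene4.png

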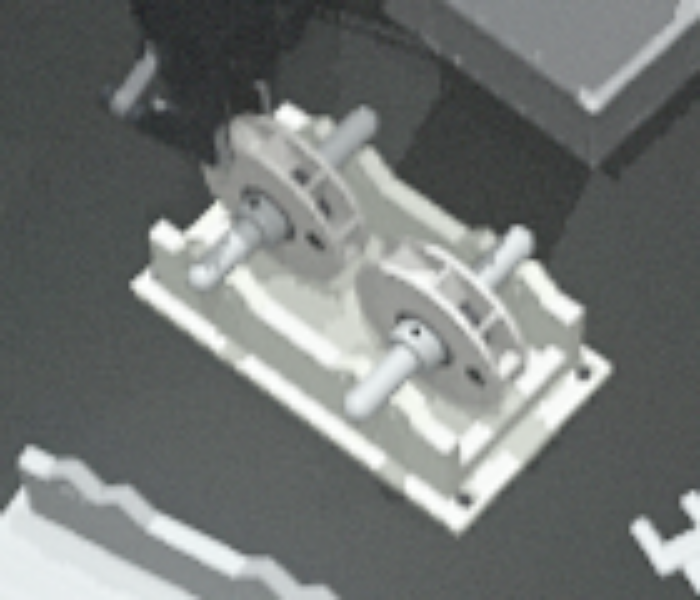

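```bash
cat > hole.py <<'E'
from h import *
def hole(im,cx,cy,yaw,u0,u1,v0,v1,zax=.07,face=-.011,thr=None):
    """dark blobs seen by the scene camera on the wheel's -y face; angle from +x(frame) toward up"""
    c,f=K('scene'); M=cam2w('scene'); yv=np.array([-math.sin(math.radians(yaw)),math.cos(math.radians(yaw)),0]); xv=np.array([yv[1],-yv[0],0])
    c0=np.array([cx,cy,zax])+yv*face
    v,u=np.mgrid[v0:v1,u0:u1]; D=np.stack([(u-c['cx'])/f,(v-c['cy'])/f,np.ones_like(u)],-1)@M[:3,:3].T; o=M[:3,3]
    t=((c0-o)@yv)/(D@yv); Q=o+D*t[...,None]-c0; X=Q@xv*1000; Zz=Q[...,2]*1000; r=np.hypot(X,Zz)
    g=im[v0:v1,u0:u1].mean(2); ann=(r>24)&(r<38); 
    t_=thr or (np.percentile(g[ann],50)*.6); m=(ann&(g<t_)).astype(np.uint8)
    n,l,st,ce=cv2.connectedComponentsWithStats(m)
    for i in range(1,n):
        k=l==i; w=(t_-g[k])+1; print('  dark',st[i,4],'r',round(float((r[k]*w).sum()/w.sum()),1),'ang',round(math.degrees(math.atan2((Zz[k]*w).sum(),(X[k]*w).sum())),1),'px',np.round(ce[i]+[u0,v0],1))
E
python3 - <<'E'
from hole import *
im=np.load('scene0.npz')['im']
print('start near');hole(im,.4717,-.1188,-5.4,220,360,220,340)
print('start far');hole(im,.5746,-.1304,-5.4,220,360,220,340)
im,d=grab_frame('scene')
print('now near (y shift?)');hole(im,.4717,-.117,-5.4,220,360,220,340)
E
```

```text
start near
  dark 4 r 29.8 ang -10.4 px [282.  270.5]
start far
  dark 4 r 30.2 ang -7.2 px [314.5 294.5]
now near (y shift?)
  dark 2 r 36.9 ang 161.1 px [262.5 251.5]
  dark 4 r 31.6 ang 12.1 px [282.8 268. ]
```

The hole angle went from -10 to +12 degrees, so the wheel turns about 20 degrees with the arc. I'll carry on for another 25 degrees.

Emit:
play_rows(
  deltas=[
    {"tx":0.0028,"ty":0,"tz":0.0009,"spin":0,"fingers":10},
    {"tx":0.0028,"ty":0,"tz":0.0006,"spin":0,"fingers":10},
    {"tx":0.0029,"ty":0,"tz":0.0004,"spin":0,"fingers":10},
    {"tx":0.0029,"ty":0,"tz":0.0001,"spin":0,"fingers":10},
    {"tx":0.0029,"ty":0,"tz":-0.0001,"spin":0,"fingers":10},
    {"tx":0,"ty":0,"tz":0,"spin":0,"fingers":10},
  ],
  squeeze=20,
)

```text
time: 4.67
tool_pos: [0.4367, -0.1135, 0.0735]
ee_rot: [1.3, 89.9, 176.1]
wrist_force: [-13.6, 7.5, 24.7]
width: 0.021
```

```bash
python3 plan.py 0.4448 -0.1162 0.096; python3 - <<'E'
from hole import *
s=read_state(); im,d=grab_frame('wrist'); save('wrist5',im); im,d=grab_frame('scene'); save('scene5',cv2.resize(im[220:340,220:360],None,fx=5,fy=5)); hole(im,.4717,-.117,-5.4,220,360,220,340)
E
```

```text
t 4.67 pos [ 436.7 -113.5   73.5] yaw_y -95.21 width 21.0 F [-13.6   7.5  24.7]
spin 0 delta if no spin (mm) [-22.5   1.9  -8.3] delta after spin [-22.5   1.9  -8.3] axes y [-0.091 -0.996  0.   ] z [-0.996  0.091  0.002] J6 74.3
  dark 2 r 36.4 ang 175.4 px [262.  253.5]
  dark 4 r 31.6 ang 25.6 px [281.5 265.5]
```

View pics/scene5.png

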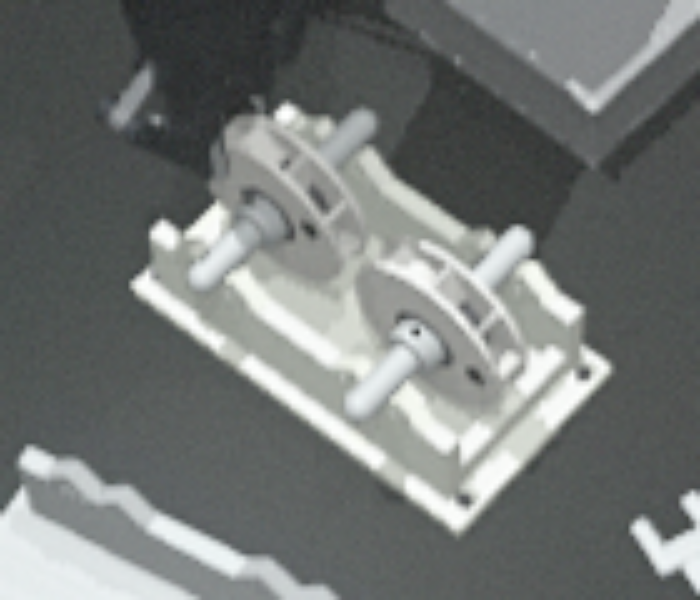

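View pics/wrist5.png

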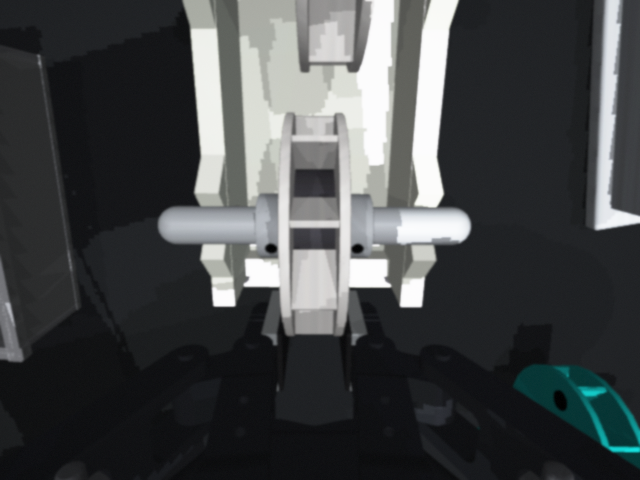

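The hole now stands at about +26 degrees against -10 at the start, a turn of roughly 36 degrees. I'll grip harder and lift.

Emit:
play_rows(
  deltas=[
    {"tx":0,"ty":0,"tz":0,"spin":0,"fingers":10},
    {"tx":0,"ty":0,"tz":0,"spin":0,"fingers":10},
    {"tx":0,"ty":0,"tz":0,"spin":0,"fingers":10},
    {"tx":0,"ty":0,"tz":0,"spin":0,"fingers":10},
    {"tx":-0.005,"ty":0,"tz":0,"spin":0,"fingers":10},
    {"tx":-0.01,"ty":0,"tz":0,"spin":0,"fingers":10},
    {"tx":-0.02,"ty":0,"tz":0,"spin":0,"fingers":10},
    {"tx":-0.03,"ty":0,"tz":0,"spin":0,"fingers":10},
    {"tx":-0.03,"ty":0,"tz":0,"spin":0,"fingers":10},
    {"tx":-0.03,"ty":0,"tz":0,"spin":0,"fingers":10},
    {"tx":0,"ty":0,"tz":0,"spin":0,"fingers":10},
  ],
  squeeze=90,
)

```text
time: 5.68
tool_pos: [0.4413, -0.1138, 0.2029]
ee_rot: [-176.4, 89.5, -1.6]
wrist_force: [1.5, 0.7, -3.2]
width: 0.0199
```

```bash
python3 plan.py 0.462 0.345 0.2 94.5; python3 - <<'E'
from h import *
s=read_state(); im,d=grab_frame('wrist'); save('wrist6',im); np.savez('wrist6.npz',d=d); im,d=grab_frame('scene'); save('scene6',cv2.resize(im[180:340,200:380],None,fx=4,fy=4))
E
```

```text
t 5.68 pos [ 441.3 -113.8  202.9] yaw_y -95.15 width 19.9 F [ 1.5  0.7 -3.2]
spin -9.65 delta if no spin (mm) [   3.  -458.8   20.6] delta after spin [   3.7 -455.8  -56.6] axes y [ 0.078 -0.997 -0.001] z [-0.997 -0.078 -0.009] J6 74.3
```

View pics/scene6.png

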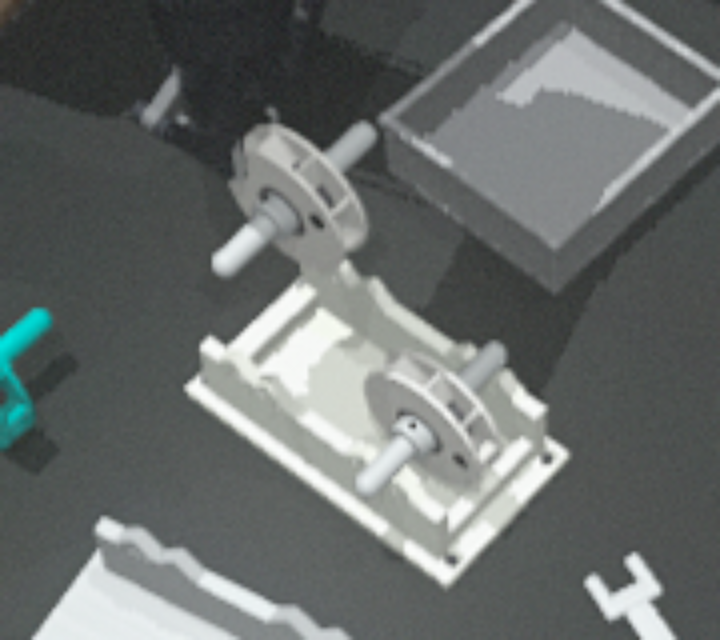

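View pics/wrist6.png

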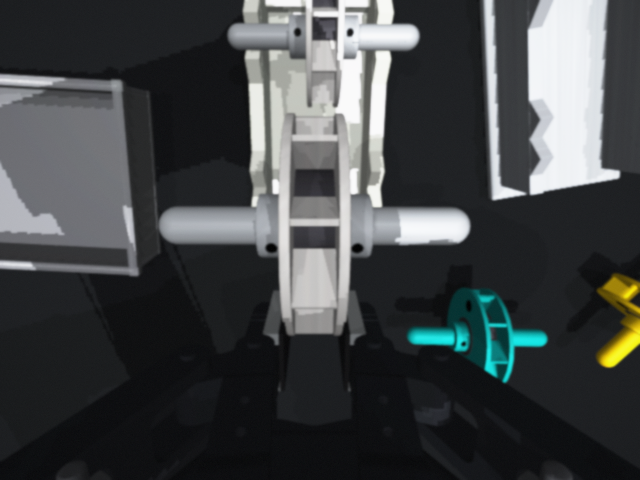

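The wheel is lifted and held firmly, still in the turned attitude. The wrist image shows its arbor level at row 225, columns 160 to 470. I'll measure where the arbor lies in the tool frame.

```bash
cat > arb.py <<'E'
from h import *
def arb(d,s,v0,v1,u0=150,u1=480,zlo=None):
    """arbor centre in tool frame from wrist depth"""
    P=cloud('wrist',d,s); T=Twt(s); q=P[v0:v1,u0:u1].reshape(-1,3); q=(q-T[:3,3])@T[:3,:3]
    dd=d[v0:v1,u0:u1].ravel(); q=q[(dd>.05)&(dd<np.median(dd[dd>0])+.03)]
    yc=(q[:,1].min()+q[:,1].max())/2; k=q[np.abs(q[:,1]-yc)>.03]
    # circle of radius 8 fit: unknown centre (a,b) + slope
    from scipy.optimize import least_squares
    f=lambda p: np.hypot(k[:,0]-p[0]-p[2]*(k[:,1]-yc), k[:,2]-p[1]-p[3]*(k[:,1]-yc))-.008
    p=least_squares(f,[np.median(k[:,0])+.007,np.median(k[:,2]),0,0],loss='soft_l1',f_scale=.001).x
    print('n',len(k),'yr',q[:,1].min(),q[:,1].max(),'tool x,y,z of centre mm',np.round([p[0]*1e3,yc*1e3,p[1]*1e3],1),'slopes',np.round(p[2:],3))
    print('world centre',np.round((T[:3,:3]@np.array([p[0],yc,p[1]])+T[:3,3])*1e3,1))
E
python3 - <<'E'
from arb import *
s=read_state(); d=np.load('wrist6.npz')['d']
arb(d,s,206,244)
E
```

```text
n 5704 yr -0.06395830939594138 0.06409740143295962 tool x,y,z of centre mm [  5.7   0.1 -34.3] slopes [0.002 0.002]
world centre [ 472.6 -116.6  192.3]
```

```bash
python3 - <<'E'
from arb import *
s=read_state(); print(s['time'],s['tool_pos'],s['ee_rot'],s['joint_velocities'].round(2)); print(Twt(s).round(4))
s2=read_state(); 
im,d=grab_frame('wrist'); arb(d,s2,206,244); s3=read_state(); print(s3['time'],s3['tool_pos'],s3['ee_rot'])
E
```

```text
5.7833 [ 0.43843986 -0.1134175   0.19791032] [-153.2342221    89.86477735   21.54194113] [ 0.11  1.83 -2.52 -0.68  0.51 -0.09]
[[ 2.200e-03 -9.100e-02 -9.958e-01  4.384e-01]
 [ 9.000e-04 -9.958e-01  9.100e-02 -1.134e-01]
 [-1.000e+00 -1.100e-03 -2.100e-03  1.979e-01]
 [ 0.000e+00  0.000e+00  0.000e+00  1.000e+00]]
n 5690 yr -0.06384960241924388 0.06452281795314273 tool x,y,z of centre mm [  5.7   0.3 -34.3] slopes [0.002 0.003]
world centre [ 472.6 -116.9  192.3]
5.8333 [ 0.43747726 -0.11345333  0.19662785] [-44.92878615  89.94924987 129.83885717]
```

```bash
python3 plan.py 0.4578 0.3452 0.195 94.5
```

```text
t 5.83 pos [ 437.5 -113.5  196.6] yaw_y -95.23 width 19.9 F [-0.   0.2 -5.1]
spin -9.73 delta if no spin (mm) [   1.9 -458.6   21.6] delta after spin [   1.9 -455.6  -56.2] axes y [ 0.078 -0.997 -0.001] z [-0.997 -0.078  0.001] J6 74.3
```

Emit:
play_rows(
  deltas=[
    {"tx":0,"ty":0,"tz":0,"spin":-4.87,"fingers":10},
    {"tx":0,"ty":0,"tz":0,"spin":-4.87,"fingers":10},
    {"tx":0,"ty":-0.015,"tz":-0.002,"spin":0,"fingers":10},
    {"tx":0,"ty":-0.028,"tz":-0.004,"spin":0,"fingers":10},
    {"tx":0,"ty":-0.032,"tz":-0.004,"spin":0,"fingers":10},
    {"tx":0,"ty":-0.032,"tz":-0.004,"spin":0,"fingers":10},
    {"tx":0,"ty":-0.032,"tz":-0.004,"spin":0,"fingers":10},
    {"tx":0,"ty":-0.032,"tz":-0.004,"spin":0,"fingers":10},
    {"tx":0,"ty":-0.032,"tz":-0.004,"spin":0,"fingers":10},
    {"tx":0,"ty":-0.032,"tz":-0.004,"spin":0,"fingers":10},
    {"tx":0,"ty":-0.032,"tz":-0.004,"spin":0,"fingers":10},
    {"tx":0,"ty":-0.032,"tz":-0.004,"spin":0,"fingers":10},
    {"tx":0,"ty":-0.032,"tz":-0.004,"spin":0,"fingers":10},
    {"tx":0,"ty":-0.032,"tz":-0.004,"spin":0,"fingers":10},
    {"tx":0,"ty":-0.032,"tz":-0.004,"spin":0,"fingers":10},
    {"tx":0,"ty":-0.028,"tz":-0.004,"spin":0,"fingers":10},
    {"tx":0,"ty":-0.015,"tz":-0.002,"spin":0,"fingers":10},
    {"tx":0,"ty":0,"tz":0,"spin":0,"fingers":10},
    {"tx":0,"ty":0,"tz":0,"spin":0,"fingers":10},
    {"tx":0,"ty":0,"tz":0,"spin":0,"fingers":10},
  ],
)

```text
time: 7.5
tool_pos: [0.4586, 0.3264, 0.1957]
ee_rot: [43.9, 89.8, -131.6]
wrist_force: [-0.3, -1.2, -4.2]
width: 0.0201
```

```bash
python3 plan.py 0.4578 0.3452 0.115 94.5;  python3 - <<'E'
from arb import *
s=read_state(); im,d=grab_frame('wrist'); save('wrist7',im); arb(d,s,206,244)
E
```

```text
t 7.5 pos [458.6 326.4 195.7] yaw_y -85.48 width 20.1 F [-0.3 -1.2 -4.2]
spin 0.02 delta if no spin (mm) [ 80.7 -19.   -0.8] delta after spin [ 80.7 -19.   -0.8] axes y [ 0.078 -0.997  0.002] z [-0.997 -0.078  0.002] J6 39.2
n 5712 yr -0.06430607516598742 0.06388457501878066 tool x,y,z of centre mm [  5.7  -0.2 -34.4] slopes [0.002 0.003]
world centre [492.9 329.3 190. ]
```

View pics/wrist7.png

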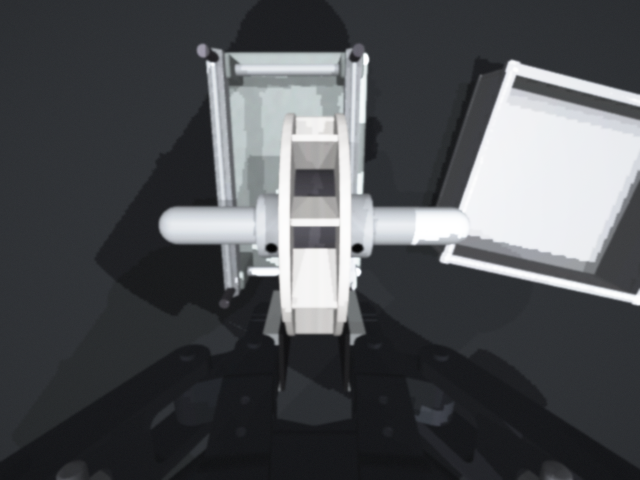

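Emit:
play_rows(
  deltas=[
    {"tx":0.01,"ty":-0.01,"tz":-0.0005,"spin":0,"fingers":10},
    {"tx":0.02,"ty":-0.009,"tz":-0.0005,"spin":0,"fingers":10},
    {"tx":0.02,"ty":0,"tz":0,"spin":0,"fingers":10},
    {"tx":0.015,"ty":0,"tz":0,"spin":0,"fingers":10},
    {"tx":0.01,"ty":0,"tz":0,"spin":0,"fingers":10},
    {"tx":0,"ty":0,"tz":0,"spin":0,"fingers":10},
    {"tx":0,"ty":0,"tz":0,"spin":0,"fingers":10},
    {"tx":0,"ty":0,"tz":0,"spin":0,"fingers":10},
  ],
)

```text
time: 8.22
tool_pos: [0.4594, 0.3469, 0.1233]
ee_rot: [-142.3, 89.9, 42.3]
wrist_force: [0.2, 0.4, -4.4]
width: 0.0198
```

```bash
python3 plan.py 0.4578 0.3452 0.0987 94.5;  python3 - <<'E'
from arb import *
s=read_state(); im,d=grab_frame('wrist'); save('wrist8',im); arb(d,s,206,244); P=cloud('wrist',d,s)
# edges: points of height .07-.095 outside arbor rows
for u0,u1 in((150,275),(345,460)):
    q=P[40:190,u0:u1].reshape(-1,3); q=q[(q[:,2]>.076)&(q[:,2]<.09)]
    xs=q[:,0]; b=np.array([ [a,np.percentile(q[(xs>=a)&(xs<a+.01),2],95),np.median(q[(xs>=a)&(xs<a+.01)&(q[:,2]>.081),1])] for a in np.arange(.50,.57,.01) if ((xs>=a)&(xs<a+.01)).sum()>5]); print((b*1e3).round(1))
im,d=grab_frame('scene'); save('scene8',cv2.resize(im[100:220,310:450],None,fx=5,fy=5))
E
```

```text
t 8.22 pos [459.4 346.9 123.3] yaw_y -85.46 width 19.8 F [ 0.2  0.4 -4.4]
spin 0.04 delta if no spin (mm) [24.6  1.6  1.8] delta after spin [24.6  1.6  1.8] axes y [ 0.078 -0.997 -0.001] z [-0.997 -0.078 -0.001] J6 38.0
n 5703 yr -0.06406994111900566 0.06405683634993822 tool x,y,z of centre mm [  5.7  -0.  -34.4] slopes [0.002 0.003]
world centre [493.7 349.6 117.6]
[[500.   84.4 393.9]
 [510.   84.4 394.8]
 [520.   84.6 395.6]
 [530.   84.6 396.2]
 [540.   84.6 397.2]
 [550.   84.6 398. ]
 [560.   85.1 398.5]]
[[500.   84.3 305.4]
 [510.   84.2 305.7]
 [520.   84.2 306.5]
 [530.   84.3 307.2]
 [540.   84.4 308.2]
 [550.   84.3 309. ]
 [560.   84.3 309.9]]
```

View pics/scene8.png

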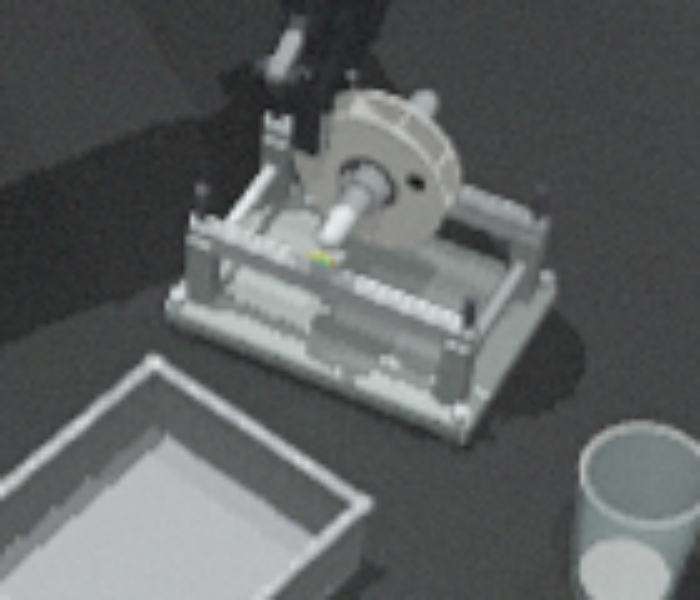

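Both knife edges read 84.4 mm high with their midline at y of about 349, and the arbor centre is at y 349.6, 24.6 mm above its seat. I'll lower to just above.

Emit:
play_rows(
  deltas=[
    {"tx":0.01,"ty":0,"tz":0,"spin":0,"fingers":10},
    {"tx":0.007,"ty":0,"tz":0,"spin":0,"fingers":10},
    {"tx":0.003,"ty":0,"tz":0,"spin":0,"fingers":10},
    {"tx":0,"ty":0,"tz":0,"spin":0,"fingers":10},
    {"tx":0,"ty":0,"tz":0,"spin":0,"fingers":10},
    {"tx":0,"ty":0,"tz":0,"spin":0,"fingers":10},
  ],
)

```text
time: 8.82
tool_pos: [0.4589, 0.3466, 0.1023]
ee_rot: [141.9, 90.0, -33.6]
wrist_force: [-0.9, -0.1, -3.7]
width: 0.0202
```

```bash
python3 plan.py 0.4594 0.3469 0.0987
```

```text
t 8.82 pos [458.9 346.6 102.3] yaw_y -85.45 width 20.2 F [-0.9 -0.1 -3.7]
spin 0 delta if no spin (mm) [ 3.6 -0.2 -0.5] delta after spin [ 3.6 -0.2 -0.5] axes y [ 0.079 -0.997  0.   ] z [-0.997 -0.079 -0.   ] J6 38.0
```

Emit:
play_rows(
  deltas=[
    {"tx":0.001,"ty":0,"tz":0,"spin":0,"fingers":10},
    {"tx":0.001,"ty":0,"tz":0,"spin":0,"fingers":10},
    {"tx":0.0005,"ty":0,"tz":0,"spin":0,"fingers":10},
    {"tx":0,"ty":0,"tz":0,"spin":0,"fingers":10},
    {"tx":0,"ty":0,"tz":0,"spin":0,"fingers":10},
  ],
)

```text
time: 9.23
tool_pos: [0.4588, 0.3465, 0.0998]
ee_rot: [130.2, 90.0, -45.3]
wrist_force: [-1.0, -0.4, -3.6]
width: 0.0199
```

```bash
python3 plan.py 0.4594 0.3469 0.0987
```

```text
t 9.23 pos [458.8 346.5  99.8] yaw_y -85.46 width 19.9 F [-1.  -0.4 -3.6]
spin 0 delta if no spin (mm) [ 1.1 -0.3 -0.6] delta after spin [ 1.1 -0.3 -0.6] axes y [ 0.079 -0.997  0.   ] z [-0.997 -0.079 -0.   ] J6 38.0
```

Emit:
play_rows(
  deltas=[
    {"tx":0.0005,"ty":0,"tz":0,"spin":0,"fingers":10},
    {"tx":0.0005,"ty":0,"tz":0,"spin":0,"fingers":10},
    {"tx":0,"ty":0,"tz":0,"spin":0,"fingers":10},
    {"tx":0,"ty":0,"tz":0,"spin":0,"fingers":10},
  ],
)

```text
time: 9.57
tool_pos: [0.4588, 0.3465, 0.0988]
ee_rot: [38.8, 90.0, -136.7]
wrist_force: [0.4, -0.4, -4.4]
width: 0.0202
```

```bash
python3 plan.py 0.4594 0.3469 0.0987
```

```text
t 9.57 pos [458.8 346.5  98.8] yaw_y -85.46 width 20.2 F [ 0.4 -0.4 -4.4]
spin 0 delta if no spin (mm) [ 0.1 -0.3 -0.6] delta after spin [ 0.1 -0.3 -0.6] axes y [ 0.079 -0.997  0.   ] z [-0.997 -0.079  0.   ] J6 38.0
```

Emit:
play_rows(
  deltas=[
    {"tx":0.0005,"ty":0,"tz":0,"spin":0,"fingers":10},
    {"tx":0.0005,"ty":0,"tz":0,"spin":0,"fingers":10},
    {"tx":0,"ty":0,"tz":0,"spin":0,"fingers":10},
    {"tx":0,"ty":0,"tz":0,"spin":0,"fingers":10},
  ],
)

```text
time: 9.9
tool_pos: [0.4588, 0.3465, 0.0977]
ee_rot: [51.0, 90.0, -124.4]
wrist_force: [-0.1, -0.3, -4.0]
width: 0.0201
```

```bash
python3 plan.py 0.4594 0.3469 0.0987
```

```text
t 9.9 pos [458.8 346.5  97.7] yaw_y -85.46 width 20.1 F [-0.1 -0.3 -4. ]
spin 0 delta if no spin (mm) [-1.  -0.3 -0.6] delta after spin [-1.  -0.3 -0.6] axes y [ 0.079 -0.997  0.   ] z [-0.997 -0.079  0.   ] J6 38.0
```

Emit:
play_rows(
  deltas=[
    {"tx":0.0005,"ty":0,"tz":0,"spin":0,"fingers":10},
    {"tx":0.0005,"ty":0,"tz":0,"spin":0,"fingers":10},
    {"tx":0,"ty":0,"tz":0,"spin":0,"fingers":10},
    {"tx":0,"ty":0,"tz":0,"spin":0,"fingers":10},
  ],
)

```text
time: 10.23
tool_pos: [0.4589, 0.3466, 0.0971]
ee_rot: [-144.6, 90.0, 40.0]
wrist_force: [-2.4, -1.4, 0.8]
width: 0.02
```

```bash
python3 plan.py 0.4594 0.3469 0.0987
```

```text
t 10.23 pos [458.9 346.6  97.1] yaw_y -85.46 width 20.0 F [-2.4 -1.4  0.8]
spin 0 delta if no spin (mm) [-1.6 -0.3 -0.5] delta after spin [-1.6 -0.3 -0.5] axes y [ 0.079 -0.997 -0.   ] z [-0.997 -0.079 -0.   ] J6 38.0
```

Contact: the wrist force went from -4 N (the weight) to +0.8 N, so the arbor rests lightly on the edges. I'll let go.

Emit:
play_rows(
  deltas=[
    {"tx":0,"ty":0,"tz":0,"spin":0,"fingers":50},
    {"tx":0,"ty":0,"tz":0,"spin":0,"fingers":50},
    {"tx":0,"ty":0,"tz":0,"spin":0,"fingers":50},
  ],
)

```text
time: 10.48
tool_pos: [0.4592, 0.3469, 0.0971]
ee_rot: [-143.1, 89.9, 41.5]
wrist_force: [-1.3, 0.6, 0.5]
width: 0.0425
```

```bash
python3 - <<'E'
from h import *
ims=[]
s=read_state(); print(s['time'],s['width'])
for i in range(6):
    im,d=grab_frame('wrist'); ims.append(im[100:340,150:480]); im,d=grab_frame('scene'); ims.append(cv2.resize(im[100:180,340:450],(330,240)))
A=np.vstack([np.hstack([ims[0],ims[1]]),np.hstack([ims[-2],ims[-1]])]); save('rel1',A)
s=read_state(); print(s['time'],s['width'])
E
```

```text
10.4833 0.042532333472586746
11.0833 0.04279110825686421
```

View pics/rel1.png

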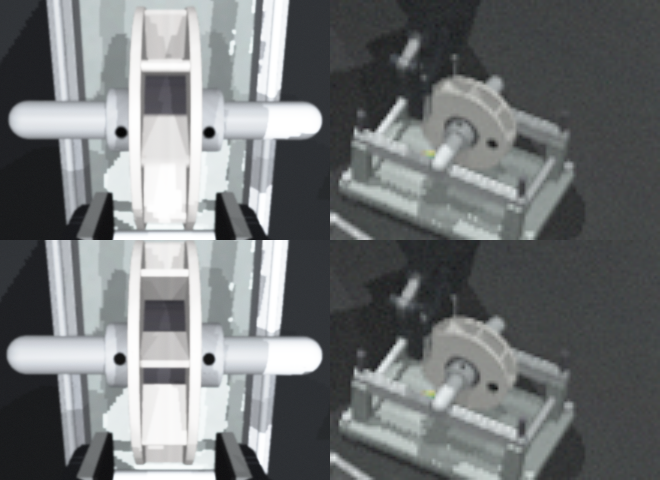

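In the first frame the set screws sit 12 px below the arbor line, in the later one 3 px, so the wheel is turning. I'll raise the hand clear and watch it settle.

Emit:
play_rows(
  deltas=[
    {"tx":-0.02,"ty":0,"tz":0,"spin":0,"fingers":50},
    {"tx":-0.035,"ty":0,"tz":0,"spin":0,"fingers":50},
    {"tx":-0.03,"ty":0,"tz":0,"spin":0,"fingers":50},
    {"tx":0,"ty":0,"tz":0,"spin":0,"fingers":50},
    {"tx":0,"ty":0,"tz":0,"spin":0,"fingers":50},
  ],
)

```text
time: 11.5
tool_pos: [0.4595, 0.3475, 0.1839]
ee_rot: [-130.1, 89.7, 54.4]
wrist_force: [-0.8, 0.6, -1.2]
width: 0.0427
```

```bash
python3 - <<'E'
from hole import *
ims=[]
for i in range(6):
    s=read_state(); im,d=grab_frame('scene'); ims.append(cv2.resize(im[100:180,340:450],(330,240))); print(round(s['time'],2)); hole(im,.493,.3495,4.7,340,450,100,200,zax=.093)
im,d=grab_frame('wrist'); np.savez('wrist9.npz',im=im,d=d); save('wrist9',im)
save('rel2',np.vstack([np.hstack(ims[:2]),np.hstack(ims[-2:])]))
E
```

```text
11.5
  dark 4 r 35.4 ang -8.1 px [393.5 148.5]
11.55
  dark 4 r 35.5 ang -8.2 px [393.5 148.5]
11.6
  dark 4 r 35.5 ang -8.1 px [393.5 148.5]
11.65
  dark 4 r 35.5 ang -8.1 px [393.5 148.5]
11.7
  dark 4 r 35.5 ang -8.2 px [393.5 148.5]
11.75
  dark 4 r 35.5 ang -8.1 px [393.5 148.5]
```

View pics/rel2.png

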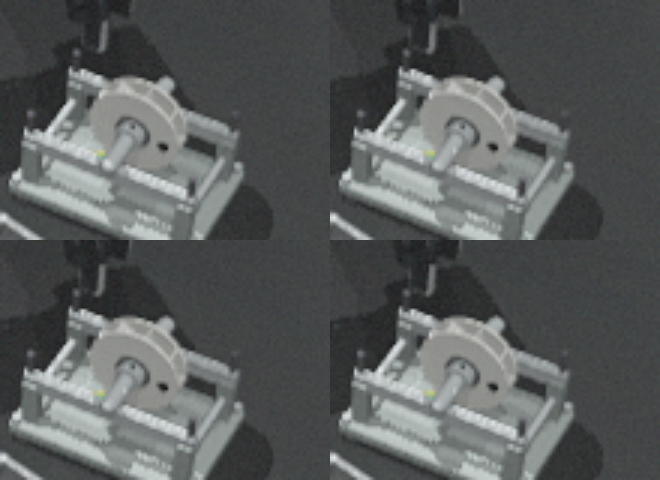

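View pics/wrist9.png

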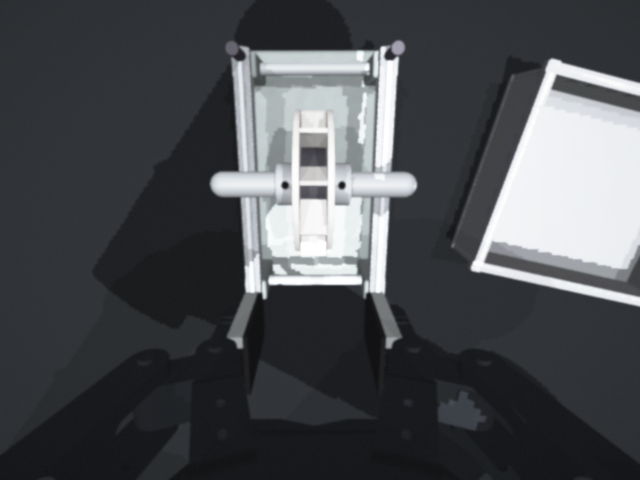

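The wheel swung back to a hole angle of -8 degrees, the way it lay in the rack, and stopped there. It is heavy-sided and goes in the bin. Next I'll measure its axis for a grip from the top.

```bash
python3 - <<'E'
from arb import *
s=read_state(); im,d=grab_frame('wrist'); arb(d,s,170,200,200,425)
P=cloud('wrist',d,s); q=P[100:260,285:340].reshape(-1,3); q=q[q[:,2]>.105]; print(q.min(0),q.max(0),np.median(q,0))
E
python3 plan.py 0.492 0.3495 0.137 94.7
```

```text
n 2770 yr -0.0656901734719851 0.06329104129824516 tool x,y,z of centre mm [ 89.3  -1.2 -39.3] slopes [0.004 0.002]
world centre [497.6 350.3  91.4]
[0.45491171 0.3342511  0.10500587] [0.54061264 0.36679671 0.32586928] [0.49917484 0.34999436 0.1229461 ]
t 11.9 pos [458.6 346.3 181. ] yaw_y -85.46 width 42.9 F [-0.   0.4  0.2]
spin -0.16 delta if no spin (mm) [ 43.9  -0.6 -33.6] delta after spin [ 43.9  -0.6 -33.6] axes y [ 0.082 -0.997  0.001] z [-0.997 -0.082  0.001] J6 38.0
```

Emit:
play_rows(
  deltas=[
    {"tx":0,"ty":-0.0012,"tz":-0.02,"spin":0,"fingers":50},
    {"tx":0,"ty":0,"tz":-0.0193,"spin":0,"fingers":50},
    {"tx":0,"ty":0,"tz":0,"spin":0,"fingers":50},
    {"tx":0.02,"ty":0,"tz":0,"spin":0,"fingers":50},
    {"tx":0.018,"ty":0,"tz":0,"spin":0,"fingers":50},
    {"tx":0.006,"ty":0,"tz":0,"spin":0,"fingers":50},
    {"tx":0,"ty":0,"tz":0,"spin":0,"fingers":50},
    {"tx":0,"ty":0,"tz":0,"spin":0,"fingers":10},
    {"tx":0,"ty":0,"tz":0,"spin":0,"fingers":10},
    {"tx":0,"ty":0,"tz":0,"spin":0,"fingers":10},
    {"tx":0,"ty":0,"tz":0,"spin":0,"fingers":10},
    {"tx":0,"ty":0,"tz":0,"spin":0,"fingers":10},
  ],
  squeeze=40,
)

```text
time: 12.9
tool_pos: [0.4981, 0.3511, 0.1385]
ee_rot: [-134.4, 89.9, 50.1]
wrist_force: [0.4, -0.6, -0.3]
width: 0.0085
```

```bash
python3 plan.py 0.498 0.120 0.20 81.8; python3 - <<'E'
from h import *
im,d=grab_frame('scene'); save('scene10',cv2.resize(im[100:200,330:450],None,fx=5,fy=5))
E
```

```text
t 12.9 pos [498.1 351.1 138.5] yaw_y -85.45 width 8.5 F [ 0.4 -0.6 -0.3]
spin 12.75 delta if no spin (mm) [-61.7 230.3  18.3] delta after spin [-61.6 228.7 -32.9] axes y [-0.143 -0.99  -0.001] z [-0.99   0.143 -0.001] J6 41.0
```

View pics/scene10.png

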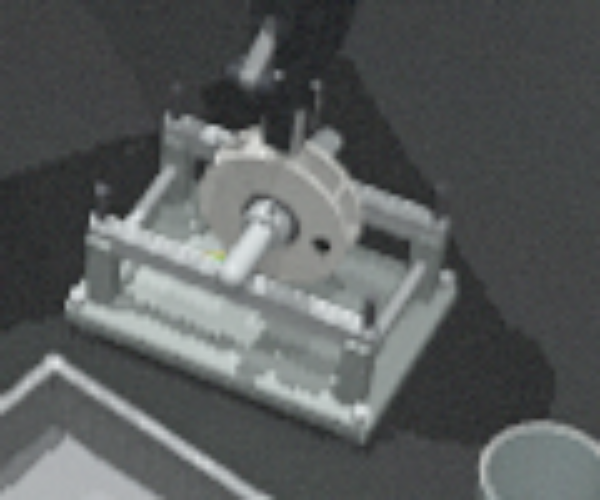

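```bash
python3 - <<'E'
from h import *
s=read_state(); im,d=grab_frame('wrist'); save('wrist11',im); np.savez('w11.npz',d=d); im,d=grab_frame('top'); save('top11',cv2.resize(im[210:340,90:230],None,fx=4,fy=4))
E
```

```text
(no output)
```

View pics/wrist11.png

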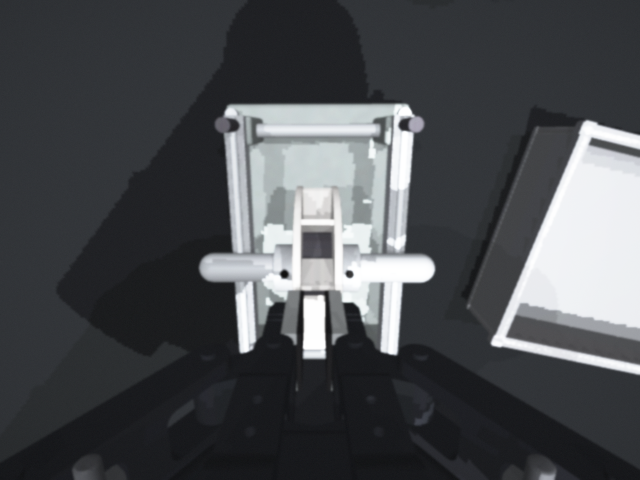

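View pics/top11.png

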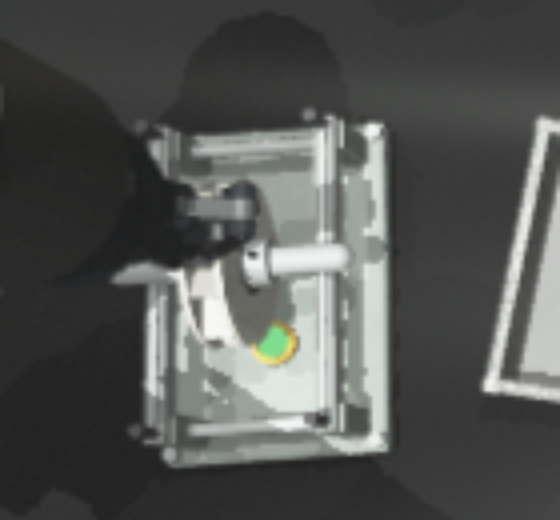

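```bash
python3 - <<'E'
from h import *
im=cv2.imread('pics/wrist11.png'); c=im[170:380,220:420]; cv2.imwrite('pics/wrist11c.png',cv2.resize(c,None,fx=2.9,fy=2.8,interpolation=cv2.INTER_NEAREST))
s=read_state();d=np.load('w11.npz')['d'];P=cloud('wrist',d,s); T=Twt(s); Q=(P-T[:3,3])@T[:3,:3]
for v in (200,220,260,280,295,300,310,320,330,345): print(v,[tuple(np.round(Q[v,u]*1e3).astype(int)) for u in (285,293,300,308,315,322,330,336,343)])
E
```

```text
200 [(np.int64(118), np.int64(-21), np.int64(-24)), (np.int64(118), np.int64(-15), np.int64(-24)), (np.int64(30), np.int64(-7), np.int64(-40)), (np.int64(49), np.int64(-3), np.int64(-37)), (np.int64(48), np.int64(0), np.int64(-37)), (np.int64(48), np.int64(4), np.int64(-37)), (np.int64(49), np.int64(8), np.int64(-37)), (np.int64(29), np.int64(10), np.int64(-41)), (np.int64(117), np.int64(21), np.int64(-24))]
220 [(np.int64(117), np.int64(-21), np.int64(-9)), (np.int64(18), np.int64(-10), np.int64(-34)), (np.int64(18), np.int64(-6), np.int64(-34)), (np.int64(18), np.int64(-3), np.int64(-34)), (np.int64(19), np.int64(0), np.int64(-33)), (np.int64(18), np.int64(4), np.int64(-34)), (np.int64(19), np.int64(7), np.int64(-33)), (np.int64(18), np.int64(10), np.int64(-34)), (np.int64(118), np.int64(21), np.int64(-9))]
260 [(np.int64(36), np.int64(-15), np.int64(-8)), (np.int64(6), np.int64(-9), np.int64(-19)), (np.int64(10), np.int64(-6), np.int64(-17)), (np.int64(22), np.int64(-3), np.int64(-13)), (np.int64(22), np.int64(0), np.int64(-13)), (np.int64(22), np.int64(4), np.int64(-13)), (np.int
[... 2260 characters left out ...]
p.int64(-5), np.int64(-10)), (np.int64(11), np.int64(-3), np.int64(19)), (np.int64(10), np.int64(0), np.int64(18)), (np.int64(10), np.int64(4), np.int64(18)), (np.int64(-38), np.int64(5), np.int64(-10)), (np.int64(-37), np.int64(7), np.int64(-10)), (np.int64(-37), np.int64(10), np.int64(-10))]
345 [(np.int64(-48), np.int64(-9), np.int64(-11)), (np.int64(-48), np.int64(-6), np.int64(-11)), (np.int64(-40), np.int64(-5), np.int64(-6)), (np.int64(30), np.int64(-3), np.int64(39)), (np.int64(31), np.int64(0), np.int64(40)), (np.int64(32), np.int64(4), np.int64(40)), (np.int64(-39), np.int64(5), np.int64(-6)), (np.int64(-49), np.int64(7), np.int64(-12)), (np.int64(-48), np.int64(9), np.int64(-11))]
```

View pics/wrist11c.png

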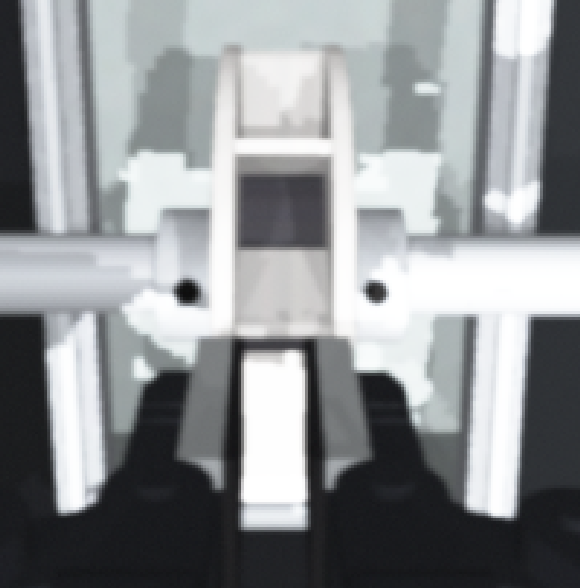

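```bash
python3 - <<'E'
from h import *
for n in('wrist2','wrist6','w11'):
    z=np.load(n+'.npz'); d=z['d']; c,f=K('wrist'); v,u=np.mgrid[0:480,0:640]
    p=np.stack([(u-c['cx'])/f*d,(v-c['cy'])/f*d,d],-1); M=np.array(calibration('wrist')['tool_from_camera']); Q=p@M[:3,:3].T+M[:3,3]
    m=(d>0.02)&(Q[...,0]<30)&(d<.25); m&=(Q[...,0]<.03)&(np.abs(Q[...,2])<.03)
    print(n,'min depth',d[d>0].min())
    for v_ in range(285,360,6):
        row=[(u_,)+tuple(int(x) for x in np.round(Q[v_,u_]*1e3)) for u_ in range(225,320,8) if m[v_,u_]]
        print(v_,row)
E
```

```text
wrist2 min depth 0.059151333
285 []
291 []
297 [(233, -13, -32, -10), (241, -13, -29, -10), (249, -11, -26, -9)]
303 [(233, -18, -31, -10), (241, -19, -28, -11), (249, -12, -26, -7)]
309 [(225, -15, -35, -6), (233, -22, -30, -10), (241, -23, -27, -10), (249, -13, -26, -5)]
315 [(225, -28, -32, -10), (233, -28, -29, -10), (241, -27, -26, -10), (249, -14, -26, -3)]
321 [(225, -32, -30, -10), (233, -31, -28, -10), (241, -28, -26, -8), (249, -15, -26, 0)]
327 [(225, -36, -30, -10), (233, -36, -27, -10), (241, -30, -26, -7), (249, -13, -26, 3)]
333 [(225, -39, -29, -10), (233, -39, -26, -10), (241, -30, -26, -4), (249, -16, -26, 4)]
339 [(225, -43, -28, -10), (233, -42, -26, -9), (241, -31, -26, -2), (249, -16, -26, 7)]
345 [(225, -43, -28, -8), (233, -43, -26, -8), (241, -31, -26, 0), (249, -17, -26, 9)]
351 [(225, -44, -28, -6), (233, -43, -26, -6), (241, -30, -26, 3), (249, -17, -26, 11)]
357 [(225, -47, -27, -6), (233, -43, -26, -4), (241, -33, -26, 4)]
wrist6 min depth 0.059306003
285 [(281, -38, -10, -26), (289, -38, -8, -26), (297, -29, -6, -23), (305, -31, -3, -23), (313, -31, 0, 
[... 3051 characters left out ...]
]
339 [(257, -45, -18, -11), (265, -46, -15, -12), (273, -47, -12, -12), (281, -47, -10, -13), (289, -45, -8, -11), (297, -40, -5, -8), (305, 8, -4, 22), (313, 9, -1, 22)]
345 [(257, -48, -17, -11), (265, -48, -15, -11), (273, -50, -12, -12), (281, -48, -10, -11), (289, -47, -8, -11), (297, -40, -5, -6)]
351 [(225, -51, -26, -11), (249, -44, -20, -6), (257, -52, -17, -11), (265, -51, -14, -11), (273, -51, -12, -11), (281, -51, -10, -11), (289, -51, -7, -11), (297, -39, -6, -3)]
357 [(225, -55, -25, -12), (233, -46, -25, -6), (241, -46, -23, -6), (249, -47, -20, -6), (257, -54, -16, -11), (265, -55, -14, -11), (273, -54, -12, -11), (281, -54, -9, -11), (289, -54, -7, -11), (297, -42, -5, -3)]
```

The fingers shut at 8.5 mm just above the wheel. Depth in the wrist images puts the pads between 43 and 6 mm behind the reported TCP, where the interface text has the tips 25 mm ahead. The arbor seating height confirms that the depth and TCP frame are right. I'll trust the measured pads, open and go 34 mm lower.

Emit:
play_rows(
  deltas=[
    {"tx":0,"ty":0,"tz":0,"spin":0,"fingers":50},
    {"tx":0,"ty":0,"tz":0,"spin":0,"fingers":50},
    {"tx":0,"ty":0,"tz":0,"spin":0,"fingers":50},
    {"tx":0.012,"ty":0,"tz":0,"spin":0,"fingers":50},
    {"tx":0.014,"ty":0,"tz":0,"spin":0,"fingers":50},
    {"tx":0.007,"ty":0,"tz":0,"spin":0,"fingers":50},
    {"tx":0,"ty":0,"tz":0,"spin":0,"fingers":50},
    {"tx":0,"ty":0,"tz":0,"spin":0,"fingers":50},
  ],
)

```text
time: 13.72
tool_pos: [0.4979, 0.3507, 0.1046]
ee_rot: [63.4, 89.9, -112.1]
wrist_force: [0.2, -1.0, 0.9]
width: 0.0432
```

```bash
python3 plan.py 0.498 0.350 0.104 94.7; python3 - <<'E'
from h import *
im,d=grab_frame('scene'); save('scene12',cv2.resize(im[100:200,330:450],None,fx=5,fy=5))
im,d=grab_frame('wrist'); save('wrist12',im)
E
```

```text
t 13.72 pos [497.9 350.7 104.6] yaw_y -85.45 width 43.2 F [ 0.2 -1.   0.9]
spin -0.15 delta if no spin (mm) [ 0.6  0.7 -0. ] delta after spin [ 0.6  0.7 -0. ] axes y [ 0.082 -0.997  0.001] z [-0.997 -0.082  0.   ] J6 41.0
```

View pics/scene12.png

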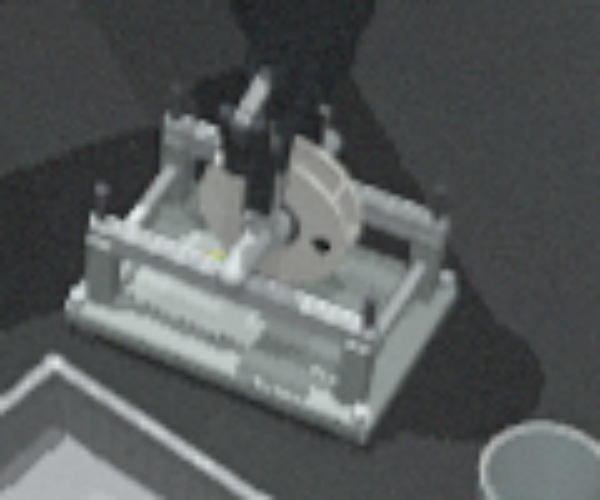

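View pics/wrist12.png

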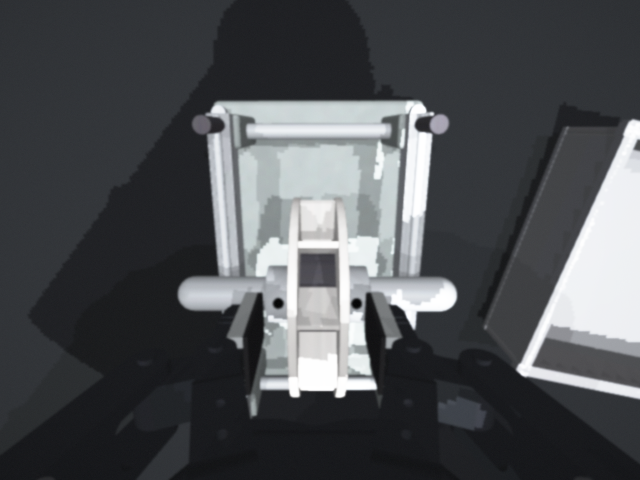

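The pads now straddle the wheel's top half, with the disc at columns 290-347 and the pads at 245 and 380. I'll close, then lift.

Emit:
play_rows(
  deltas=[
    {"tx":0,"ty":0,"tz":0,"spin":0,"fingers":10},
    {"tx":0,"ty":0,"tz":0,"spin":0,"fingers":10},
    {"tx":0,"ty":0,"tz":0,"spin":0,"fingers":10},
    {"tx":0,"ty":0,"tz":0,"spin":0,"fingers":10},
    {"tx":0,"ty":0,"tz":0,"spin":0,"fingers":10},
  ],
  squeeze=50,
)

```text
time: 14.23
tool_pos: [0.4986, 0.3513, 0.1056]
ee_rot: [-146.7, 89.9, 37.9]
wrist_force: [1.5, 0.4, 4.5]
width: 0.0212
```

```bash
python3 plan.py 0.498 0.120 0.20 81.8
```

```text
t 14.23 pos [498.6 351.3 105.6] yaw_y -85.44 width 21.2 F [1.5 0.4 4.5]
spin 12.76 delta if no spin (mm) [-94.6 230.4  18.8] delta after spin [-94.6 228.9 -32.5] axes y [-0.143 -0.99  -0.001] z [-0.99   0.143 -0.002] J6 41.0
```

Emit:
play_rows(
  deltas=[
    {"tx":-0.006,"ty":0,"tz":0,"spin":0,"fingers":10},
    {"tx":-0.015,"ty":0,"tz":0,"spin":0,"fingers":10},
    {"tx":-0.022,"ty":0,"tz":0,"spin":0,"fingers":10},
    {"tx":-0.022,"ty":0,"tz":0,"spin":0,"fingers":10},
    {"tx":0,"ty":0,"tz":0,"spin":6.38,"fingers":10},
    {"tx":0,"ty":0,"tz":0,"spin":6.38,"fingers":10},
    {"tx":0,"ty":0.015,"tz":-0.002,"spin":0,"fingers":10},
    {"tx":0,"ty":0.03,"tz":-0.0045,"spin":0,"fingers":10},
    {"tx":0,"ty":0.03,"tz":-0.0045,"spin":0,"fingers":10},
    {"tx":0,"ty":0.03,"tz":-0.0045,"spin":0,"fingers":10},
    {"tx":0,"ty":0.03,"tz":-0.0045,"spin":0,"fingers":10},
    {"tx":0,"ty":0.03,"tz":-0.0045,"spin":0,"fingers":10},
    {"tx":0,"ty":0.03,"tz":-0.0045,"spin":0,"fingers":10},
    {"tx":0,"ty":0.02,"tz":-0.002,"spin":0,"fingers":10},
    {"tx":0,"ty":0.014,"tz":-0.001,"spin":0,"fingers":10},
    {"tx":0,"ty":0,"tz":0,"spin":0,"fingers":10},
    {"tx":0,"ty":0,"tz":0,"spin":0,"fingers":10},
  ],
)

```text
time: 15.65
tool_pos: [0.4964, 0.1189, 0.1696]
ee_rot: [7.2, 90.0, 179.0]
wrist_force: [-0.3, -0.4, -3.3]
width: 0.0212
```

```bash
python3 plan.py 0.498 0.120 0.063 81.8; python3 - <<'E'
from h import *
im,d=grab_frame('wrist'); save('wrist13',im)
im,d=grab_frame('scene'); save('scene13',cv2.resize(im[140:300,260:440],None,fx=4,fy=3.75))
E
```

```text
t 15.65 pos [496.4 118.9 169.6] yaw_y -98.26 width 21.2 F [-0.3 -0.4 -3.3]
spin -0.06 delta if no spin (mm) [106.6  -1.3  -1.5] delta after spin [106.6  -1.3  -1.5] axes y [-0.143 -0.99   0.   ] z [-0.99   0.143  0.001] J6 46.2
```

View pics/wrist13.png

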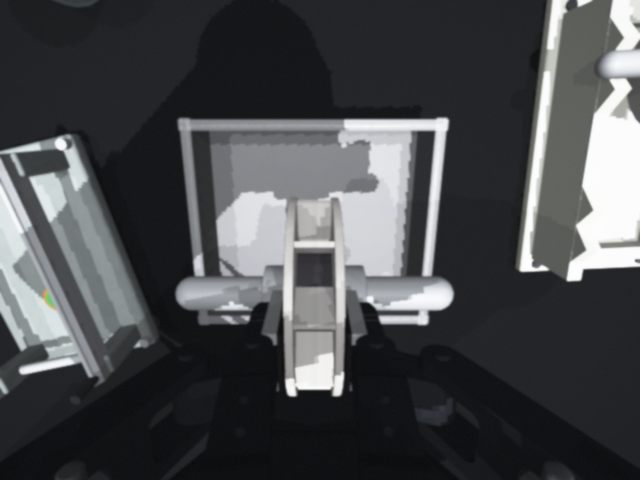

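View pics/scene13.png

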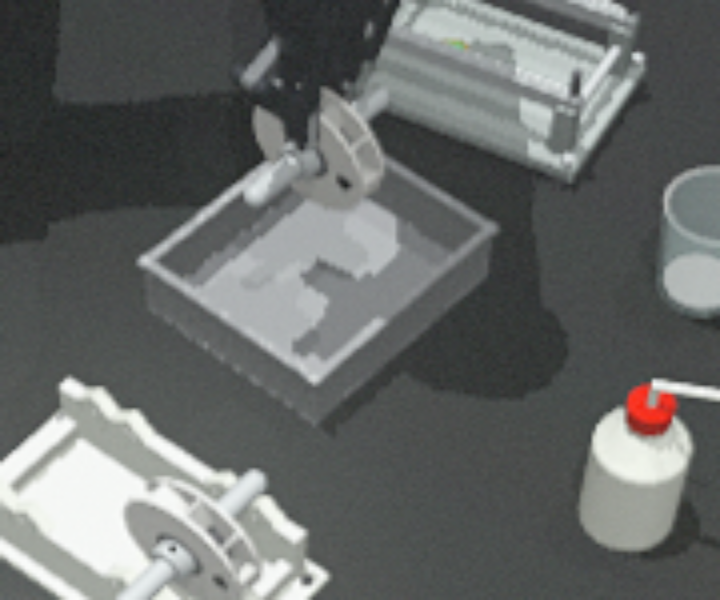

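The wheel hangs over the bin with the arbor parallel to the bin's y axis. I'll lower it in.

Emit:
play_rows(
  deltas=[
    {"tx":0.02,"ty":-0.0013,"tz":-0.0015,"spin":0,"fingers":10},
    {"tx":0.028,"ty":0,"tz":0,"spin":0,"fingers":10},
    {"tx":0.025,"ty":0,"tz":0,"spin":0,"fingers":10},
    {"tx":0.015,"ty":0,"tz":0,"spin":0,"fingers":10},
    {"tx":0.01,"ty":0,"tz":0,"spin":0,"fingers":10},
    {"tx":0.005,"ty":0,"tz":0,"spin":0,"fingers":10},
    {"tx":0.002,"ty":0,"tz":0,"spin":0,"fingers":10},
    {"tx":0,"ty":0,"tz":0,"spin":0,"fingers":10},
    {"tx":0,"ty":0,"tz":0,"spin":0,"fingers":10},
    {"tx":0,"ty":0,"tz":0,"spin":0,"fingers":10},
  ],
)

```text
time: 16.58
tool_pos: [0.4992, 0.1211, 0.0658]
ee_rot: [-141.5, 89.9, 30.3]
wrist_force: [0.1, -0.5, -3.8]
width: 0.0213
```

```bash
python3 plan.py 0.498 0.120 0.063 81.8
```

```text
t 16.58 pos [499.2 121.1  65.8] yaw_y -98.2 width 21.3 F [ 0.1 -0.5 -3.8]
spin -0.0 delta if no spin (mm) [2.8 1.3 1. ] delta after spin [2.8 1.3 1. ] axes y [-0.143 -0.99  -0.001] z [-0.99   0.143 -0.001] J6 46.2
```

Emit:
play_rows(
  deltas=[
    {"tx":0.001,"ty":0,"tz":0,"spin":0,"fingers":10},
    {"tx":0.001,"ty":0,"tz":0,"spin":0,"fingers":10},
    {"tx":0.001,"ty":0,"tz":0,"spin":0,"fingers":10},
    {"tx":0,"ty":0,"tz":0,"spin":0,"fingers":10},
    {"tx":0,"ty":0,"tz":0,"spin":0,"fingers":10},
  ],
)

```text
time: 17.0
tool_pos: [0.4987, 0.1208, 0.062]
ee_rot: [-149.5, 90.0, 22.3]
wrist_force: [-1.0, 0.6, -1.1]
width: 0.0213
```

Near contact, as the load dropped from 3.8 to 1.1 N. I'll open and then retreat upward.

Emit:
play_rows(
  deltas=[
    {"tx":0,"ty":0,"tz":0,"spin":0,"fingers":50},
    {"tx":0,"ty":0,"tz":0,"spin":0,"fingers":50},
    {"tx":0,"ty":0,"tz":0,"spin":0,"fingers":50},
    {"tx":0,"ty":0,"tz":0,"spin":0,"fingers":50},
    {"tx":-0.01,"ty":0,"tz":0,"spin":0,"fingers":50},
    {"tx":-0.03,"ty":0,"tz":0,"spin":0,"fingers":50},
    {"tx":-0.04,"ty":0,"tz":0,"spin":0,"fingers":50},
    {"tx":-0.04,"ty":0,"tz":0,"spin":0,"fingers":50},
    {"tx":-0.01,"ty":0,"tz":0,"spin":0,"fingers":50},
    {"tx":0,"ty":0,"tz":0,"spin":0,"fingers":50},
  ],
)

```text
time: 17.83
tool_pos: [0.5007, 0.1218, 0.1969]
ee_rot: [-143.3, 89.5, 28.5]
wrist_force: [0.7, -0.3, 0.2]
width: 0.0427
```

```bash
python3 - <<'E'
from h import *
im,d=grab_frame('wrist'); save('wrist14',im)
im,d=grab_frame('scene'); save('scene14',cv2.resize(im[140:300,260:440],None,fx=4,fy=3.75))
E
python3 plan.py 0.606 -0.133 0.19 84.5
```

```text
t 17.93 pos [498.6 120.8 192.9] yaw_y -98.23 width 42.5 F [-0.4 -0.6  0.2]
spin -2.73 delta if no spin (mm) [   2.7  235.9 -142.6] delta after spin [   2.7  242.4 -131.2] axes y [-0.096 -0.995 -0.002] z [-0.995  0.096 -0.001] J6 46.2
```

View pics/scene14.png

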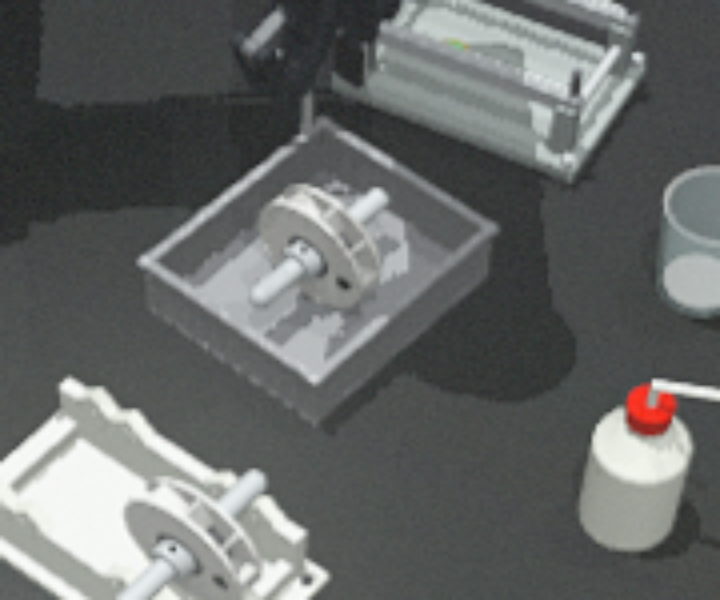

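The rejected wheel stands in the bin at about (320,245) in the crop. Now the far wheel, gripped the same way on its robot side.

```bash
python3 plan.py 0.5487 -0.128 0.16 84.6
```

```text
t 17.93 pos [498.6 120.8 192.9] yaw_y -98.23 width 42.5 F [-0.4 -0.6  0.2]
spin -2.83 delta if no spin (mm) [ 32.6 239.2 -85.1] delta after spin [ 32.6 243.1 -73.2] axes y [-0.094 -0.996 -0.002] z [-0.996  0.094 -0.001] J6 46.2
```

Emit:
play_rows(
  deltas=[
    {"tx":0,"ty":0,"tz":0,"spin":-2.83,"fingers":50},
    {"tx":0,"ty":0.03,"tz":-0.009,"spin":0,"fingers":50},
    {"tx":0,"ty":0.035,"tz":-0.0107,"spin":0,"fingers":50},
    {"tx":0,"ty":0.035,"tz":-0.0107,"spin":0,"fingers":50},
    {"tx":0,"ty":0.035,"tz":-0.0107,"spin":0,"fingers":50},
    {"tx":0,"ty":0.035,"tz":-0.0107,"spin":0,"fingers":50},
    {"tx":0,"ty":0.035,"tz":-0.0107,"spin":0,"fingers":50},
    {"tx":0.01,"ty":0.025,"tz":-0.0107,"spin":0,"fingers":50},
    {"tx":0.015,"ty":0.0131,"tz":0,"spin":0,"fingers":50},
    {"tx":0.0076,"ty":0,"tz":0,"spin":0,"fingers":50},
    {"tx":0,"ty":0,"tz":0,"spin":0,"fingers":50},
    {"tx":0,"ty":0,"tz":0,"spin":0,"fingers":50},
    {"tx":0,"ty":0,"tz":0,"spin":0,"fingers":50},
  ],
  squeeze=20,
)

```text
time: 19.02
tool_pos: [0.5488, -0.1275, 0.1595]
ee_rot: [115.4, 90.0, -70.0]
wrist_force: [0.0, 0.7, 0.1]
width: 0.043
```

```bash
python3 plan.py 0.5487 -0.128 0.085 84.6; python3 - <<'E'
from h import *
s=read_state(); im,d=grab_frame('wrist'); save('wrist15',im); np.savez('w15.npz',d=d)
from arb import arb
E
```

```text
t 19.02 pos [ 548.8 -127.5  159.5] yaw_y -95.32 width 43.0 F [0.  0.7 0.1]
spin 0.08 delta if no spin (mm) [74.5  0.5  0. ] delta after spin [74.5  0.5  0. ] axes y [-0.094 -0.996  0.   ] z [-0.996  0.094 -0.   ] J6 77.8
```

View pics/wrist15.png

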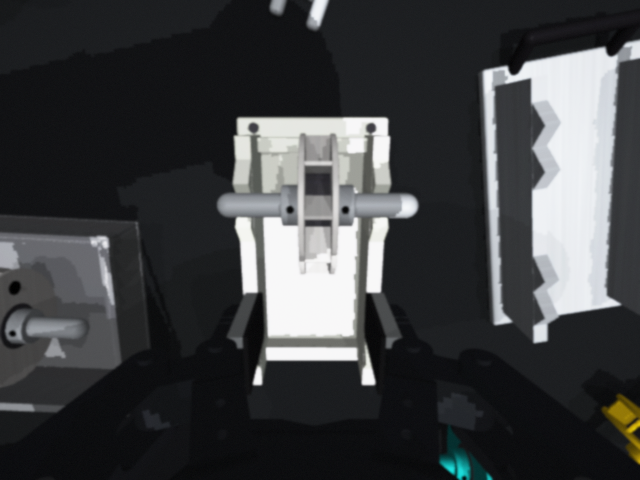

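```bash
python3 - <<'E'
from arb import *
s=read_state(); d=np.load('w15.npz')['d']; arb(d,s,192,218,205,430)
E
```

```text
n 2536 yr -0.06206074744512698 0.0662631202344031 tool x,y,z of centre mm [ 90.7   2.1 -25.6] slopes [0.002 0.003]
world centre [ 574.3 -131.8   69.1]
```

Emit:
play_rows(
  deltas=[
    {"tx":0.02,"ty":0.002,"tz":0,"spin":0,"fingers":50},
    {"tx":0.025,"ty":0,"tz":0,"spin":0,"fingers":50},
    {"tx":0.018,"ty":0,"tz":0,"spin":0,"fingers":50},
    {"tx":0.0115,"ty":0,"tz":0,"spin":0,"fingers":50},
    {"tx":0,"ty":0,"tz":0,"spin":0,"fingers":50},
    {"tx":0,"ty":0,"tz":0,"spin":0,"fingers":10},
    {"tx":0,"ty":0,"tz":0,"spin":0,"fingers":10},
    {"tx":0,"ty":0,"tz":0,"spin":0,"fingers":10},
    {"tx":0,"ty":0,"tz":0,"spin":0,"fingers":10},
    {"tx":0,"ty":0,"tz":0,"spin":0,"fingers":10},
    {"tx":0,"ty":0,"tz":0,"spin":0,"fingers":10},
  ],
  squeeze=20,
)

```text
time: 19.98
tool_pos: [0.5492, -0.1298, 0.0859]
ee_rot: [-164.4, 89.9, 10.3]
wrist_force: [-1.1, 4.6, 5.4]
width: 0.0217
```

```bash
python3 plan.py 0.5487 -0.128 0.085 84.6; python3 - <<'E'
from hole import *
s=read_state(); im,d=grab_frame('wrist'); save('wrist16',im); im,d=grab_frame('scene');hole(im,.5746,-.1304,-5.4,220,360,220,340)
E
```

```text
t 19.98 pos [ 549.2 -129.8   85.9] yaw_y -95.37 width 21.7 F [-1.1  4.6  5.4]
spin 0.03 delta if no spin (mm) [ 0.9 -1.7  0.7] delta after spin [ 0.9 -1.7  0.7] axes y [-0.094 -0.996 -0.001] z [-0.996  0.094 -0.002] J6 78.1
  dark 13 r 34.7 ang 162.3 px [294.2 277. ]
  dark 3 r 29.9 ang -8.4 px [314.3 294.7]
```

View pics/wrist16.png

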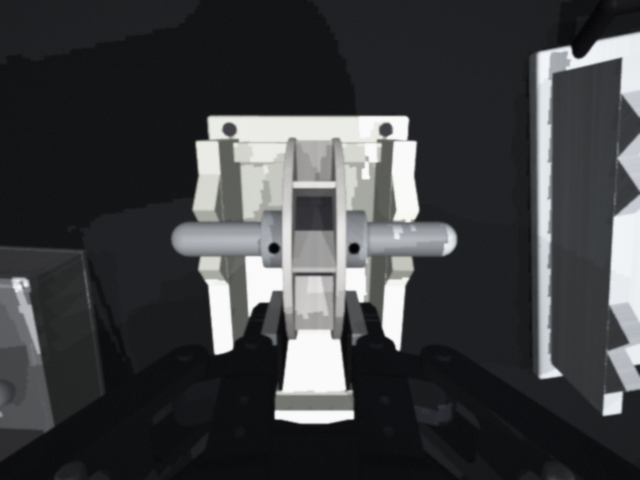

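The second wheel is gripped (21.7 mm), hole at -8 degrees. I'll turn it by a 50-degree arc.

Emit:
play_rows(
  deltas=[
    {"tx":0.0024,"ty":0,"tz":0.0023,"spin":0,"fingers":10},
    {"tx":0.0025,"ty":0,"tz":0.0021,"spin":0,"fingers":10},
    {"tx":0.0028,"ty":0,"tz":0.0019,"spin":0,"fingers":10},
    {"tx":0.0028,"ty":0,"tz":0.0017,"spin":0,"fingers":10},
    {"tx":0.0031,"ty":0,"tz":0.0013,"spin":0,"fingers":10},
    {"tx":0,"ty":0,"tz":0,"spin":0,"fingers":10},
  ],
  squeeze=20,
)

```text
time: 20.58
tool_pos: [0.541, -0.1293, 0.0736]
ee_rot: [-178.4, 89.7, -3.7]
wrist_force: [-3.4, 3.6, 15.6]
width: 0.0214
```

```bash
python3 plan.py 0.5487 -0.128 0.085; python3 - <<'E'
from hole import *
im,d=grab_frame('scene');hole(im,.5746,-.1304,-5.4,220,360,220,340)
E
```

```text
t 20.58 pos [ 541.  -129.3   73.6] yaw_y -95.34 width 21.4 F [-3.4  3.6 15.6]
spin 0 delta if no spin (mm) [-11.3  -2.1  -7.6] delta after spin [-11.3  -2.1  -7.6] axes y [-0.093 -0.996 -0.   ] z [-0.996  0.093 -0.005] J6 77.9
  dark 3 r 37.0 ang -179.8 px [293. 278.]
  dark 5 r 28.7 ang 7.1 px [314.2 292.8]
```

Emit:
play_rows(
  deltas=[
    {"tx":0.0031,"ty":0,"tz":0.0011,"spin":0,"fingers":10},
    {"tx":0.0032,"ty":0,"tz":0.0009,"spin":0,"fingers":10},
    {"tx":0.0033,"ty":0,"tz":0.0005,"spin":0,"fingers":10},
    {"tx":0.0033,"ty":0,"tz":0.0003,"spin":0,"fingers":10},
    {"tx":0.0033,"ty":0,"tz":-0.0001,"spin":0,"fingers":10},
    {"tx":0.0033,"ty":0,"tz":-0.0003,"spin":0,"fingers":10},
    {"tx":0,"ty":0,"tz":0,"spin":0,"fingers":10},
    {"tx":0,"ty":0,"tz":0,"spin":0,"fingers":10},
  ],
)

```text
time: 21.3
tool_pos: [0.5361, -0.1293, 0.0531]
ee_rot: [66.2, 90.0, -119.2]
wrist_force: [-8.2, 3.2, 15.2]
width: 0.0216
```

```bash
python3 plan.py 0.5487 -0.128 0.085; python3 - <<'E'
from hole import *
im,d=grab_frame('scene');hole(im,.5746,-.1304,-5.4,220,360,220,340); save('scene17',cv2.resize(im[220:340,220:360],None,fx=5,fy=5)); im,d=grab_frame('wrist'); save('wrist17',im)
E
```

```text
t 21.3 pos [ 536.1 -129.3   53.1] yaw_y -95.38 width 21.6 F [-8.2  3.2 15.2]
spin 0 delta if no spin (mm) [-31.9  -2.5 -12.4] delta after spin [-31.9  -2.5 -12.4] axes y [-0.094 -0.996  0.   ] z [-0.996  0.094  0.   ] J6 77.8
  dark 4 r 37.2 ang 157.4 px [293.5 276. ]
  dark 4 r 26.1 ang 34.3 px [312.  288.8]
```

View pics/scene17.png

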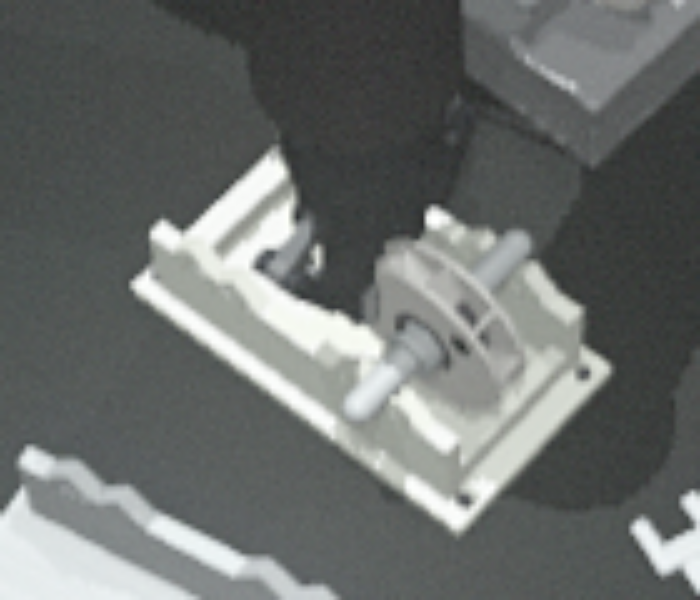

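View pics/wrist17.png

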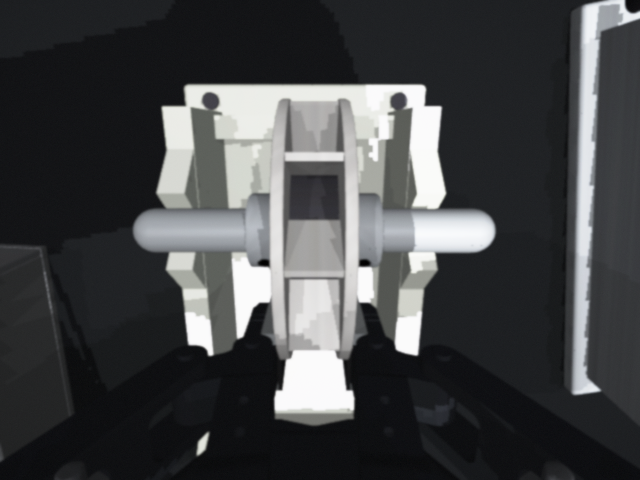

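The hole is now at about +34 degrees, a turn of some 42. I'll grip harder, lift and carry to the stand.

Emit:
play_rows(
  deltas=[
    {"tx":0,"ty":0,"tz":0,"spin":0,"fingers":10},
    {"tx":0,"ty":0,"tz":0,"spin":0,"fingers":10},
    {"tx":0,"ty":0,"tz":0,"spin":0,"fingers":10},
    {"tx":0,"ty":0,"tz":0,"spin":0,"fingers":10},
    {"tx":-0.005,"ty":0,"tz":0,"spin":0,"fingers":10},
    {"tx":-0.01,"ty":0,"tz":0,"spin":0,"fingers":10},
    {"tx":-0.02,"ty":0,"tz":0,"spin":0,"fingers":10},
    {"tx":-0.03,"ty":0,"tz":0,"spin":0,"fingers":10},
    {"tx":-0.03,"ty":0,"tz":0,"spin":0,"fingers":10},
    {"tx":-0.015,"ty":0,"tz":0,"spin":0,"fingers":10},
    {"tx":0,"ty":0,"tz":0,"spin":0,"fingers":10},
    {"tx":0,"ty":0,"tz":0,"spin":0,"fingers":10},
    {"tx":0,"ty":0,"tz":0,"spin":0,"fingers":10},
  ],
  squeeze=90,
)

```text
time: 22.48
tool_pos: [0.5356, -0.1291, 0.1605]
ee_rot: [-4.9, 89.9, 169.7]
wrist_force: [-1.2, 0.4, -4.9]
width: 0.0208
```

```bash
python3 - <<'E'
from arb import *
s=read_state(); im,d=grab_frame('wrist'); save('wrist18',im); arb(d,s,212,248,120,510)
E
python3 plan.py 0.4549 0.3465 0.16 94.7
```

```text
n 6511 yr -0.0646382366112153 0.06424103756928141 tool x,y,z of centre mm [-15.1  -0.2 -38.1] slopes [0.003 0.001]
world centre [ 573.6 -132.5  175.4]
t 22.53 pos [ 535.5 -129.1  160.1] yaw_y -95.41 width 20.9 F [-0.5 -0.2 -4.1]
spin -10.11 delta if no spin (mm) [ 4.000e-01 -4.659e+02  1.251e+02] delta after spin [ 2.000e-01 -4.806e+02  4.140e+01] axes y [ 0.082 -0.997  0.   ] z [-0.997 -0.082  0.003] J6 77.8
```

View pics/wrist18.png

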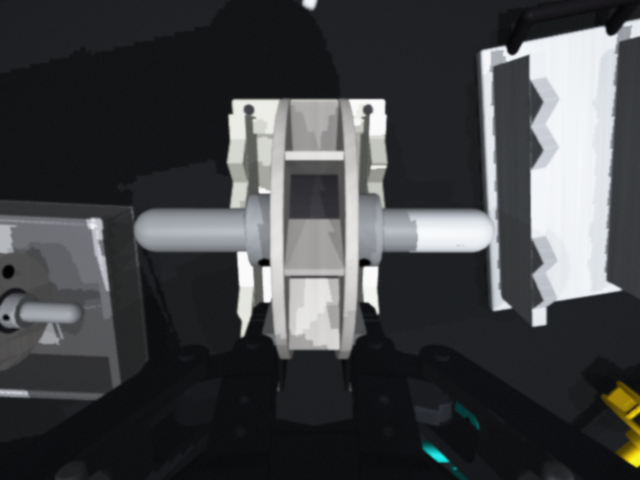

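Emit:
play_rows(
  deltas=[
    {"tx":0,"ty":0,"tz":0,"spin":-5.05,"fingers":10},
    {"tx":0,"ty":0,"tz":0,"spin":-5.06,"fingers":10},
    {"tx":0,"ty":-0.015,"tz":0,"spin":0,"fingers":10},
    {"tx":0,"ty":-0.028,"tz":0.0024,"spin":0,"fingers":10},
    {"tx":0,"ty":-0.032,"tz":0.003,"spin":0,"fingers":10},
    {"tx":0,"ty":-0.032,"tz":0.003,"spin":0,"fingers":10},
    {"tx":0,"ty":-0.032,"tz":0.003,"spin":0,"fingers":10},
    {"tx":0,"ty":-0.032,"tz":0.003,"spin":0,"fingers":10},
    {"tx":0,"ty":-0.032,"tz":0.003,"spin":0,"fingers":10},
    {"tx":0,"ty":-0.032,"tz":0.003,"spin":0,"fingers":10},
    {"tx":0,"ty":-0.032,"tz":0.003,"spin":0,"fingers":10},
    {"tx":0,"ty":-0.032,"tz":0.003,"spin":0,"fingers":10},
    {"tx":0,"ty":-0.032,"tz":0.003,"spin":0,"fingers":10},
    {"tx":0,"ty":-0.032,"tz":0.003,"spin":0,"fingers":10},
    {"tx":0,"ty":-0.032,"tz":0.003,"spin":0,"fingers":10},
    {"tx":0,"ty":-0.032,"tz":0.003,"spin":0,"fingers":10},
    {"tx":0,"ty":-0.032,"tz":0.003,"spin":0,"fingers":10},
    {"tx":0,"ty":-0.015,"tz":0,"spin":0,"fingers":10},
    {"tx":0,"ty":-0.0066,"tz":0,"spin":0,"fingers":10},
    {"tx":0,"ty":0,"tz":0,"spin":0,"fingers":10},
  ],
)

```text
time: 24.2
tool_pos: [0.4553, 0.3472, 0.16]
ee_rot: [48.6, 89.9, -126.6]
wrist_force: [-0.3, -1.3, -4.1]
width: 0.0212
```

Emit:
play_rows(
  deltas=[
    {"tx":0,"ty":0,"tz":0,"spin":0,"fingers":10},
    {"tx":0,"ty":0,"tz":0,"spin":0,"fingers":10},
  ],
)

```text
time: 24.37
tool_pos: [0.4558, 0.3451, 0.161]
ee_rot: [46.8, 89.9, -128.5]
wrist_force: [0.4, -1.3, -2.8]
width: 0.0212
```

```bash
python3 - <<'E'
from arb import *
s=read_state(); im,d=grab_frame('wrist'); save('wrist19',im); arb(d,s,212,248,120,510)
E
python3 plan.py 0.455 0.3464 0.1 94.7
```

```text
n 6500 yr -0.06388033199493368 0.0637356850148683 tool x,y,z of centre mm [-15.1  -0.1 -38.1] slopes [0.002 0.   ]
world centre [493.8 348.3 176. ]
t 24.42 pos [455.9 345.1 161.2] yaw_y -85.35 width 20.2 F [ 0.2 -0.3 -3.2]
spin -0.05 delta if no spin (mm) [61.2 -1.5  0.8] delta after spin [61.2 -1.5  0.8] axes y [ 0.082 -0.997  0.001] z [-0.997 -0.082  0.001] J6 37.9
```

View pics/wrist19.png

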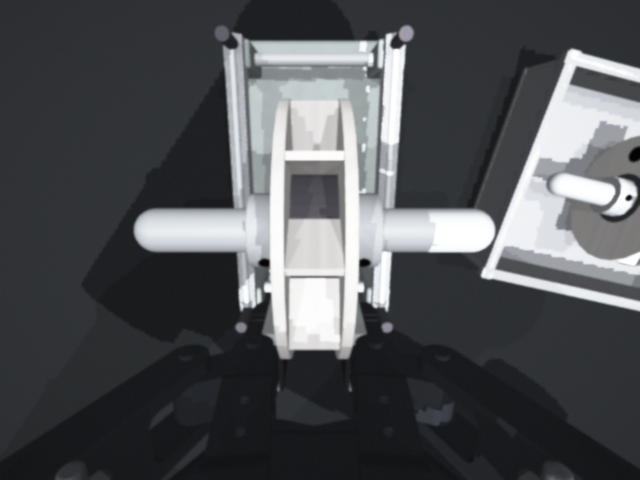

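Emit:
play_rows(
  deltas=[
    {"tx":0.015,"ty":-0.001,"tz":0.0005,"spin":0,"fingers":10},
    {"tx":0.022,"ty":0,"tz":0,"spin":0,"fingers":10},
    {"tx":0.02,"ty":0,"tz":0,"spin":0,"fingers":10},
    {"tx":0.012,"ty":0,"tz":0,"spin":0,"fingers":10},
    {"tx":0.006,"ty":0,"tz":0,"spin":0,"fingers":10},
    {"tx":0.003,"ty":0,"tz":0,"spin":0,"fingers":10},
    {"tx":0,"ty":0,"tz":0,"spin":0,"fingers":10},
    {"tx":0,"ty":0,"tz":0,"spin":0,"fingers":10},
    {"tx":0,"ty":0,"tz":0,"spin":0,"fingers":10},
  ],
)

```text
time: 25.17
tool_pos: [0.4559, 0.3478, 0.0847]
ee_rot: [-133.7, 89.9, 51.0]
wrist_force: [0.5, 0.0, -2.8]
width: 0.0206
```

```bash
python3 plan.py 0.455 0.3464 0.0764 94.7; python3 - <<'E'
from hole import *
im,d=grab_frame('scene'); save('scene20',cv2.resize(im[100:220,310:450],None,fx=5,fy=5)); hole(im,.493,.3495,4.7,340,450,100,200,zax=.099)
E
```

```text
t 25.17 pos [455.9 347.8  84.7] yaw_y -85.28 width 20.6 F [ 0.5  0.  -2.8]
spin 0.02 delta if no spin (mm) [8.3 1.4 1. ] delta after spin [8.3 1.4 1. ] axes y [ 0.082 -0.997 -0.001] z [-0.997 -0.082 -0.001] J6 37.8
  dark 15 r 36.3 ang 171.1 px [371.3 135.3]
  dark 7 r 33.9 ang 42.1 px [391. 138.]
```

View pics/scene20.png

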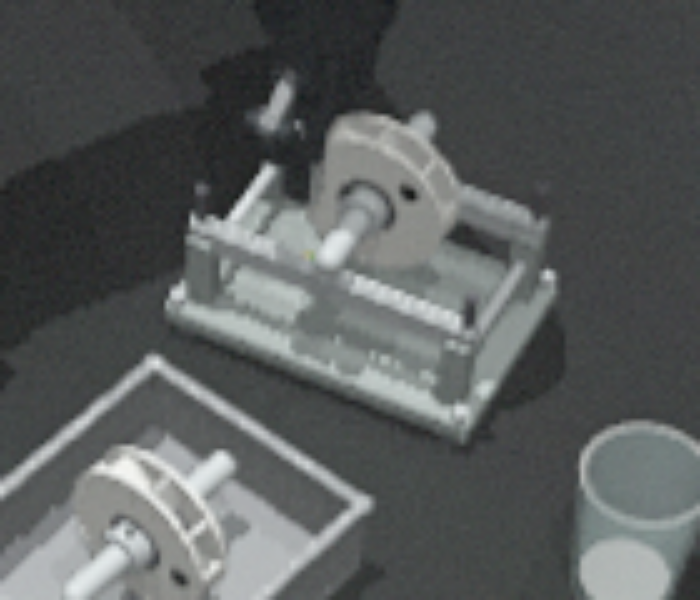

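The wheel hangs a few mm above the edges, hole at about +42 degrees. I'll lower it slowly to contact.

Emit:
play_rows(
  deltas=[
    {"tx":0.002,"ty":0,"tz":0,"spin":0,"fingers":10},
    {"tx":0.001,"ty":0,"tz":0,"spin":0,"fingers":10},
    {"tx":0.001,"ty":0,"tz":0,"spin":0,"fingers":10},
    {"tx":0,"ty":0,"tz":0,"spin":0,"fingers":10},
    {"tx":0,"ty":0,"tz":0,"spin":0,"fingers":10},
    {"tx":0,"ty":0,"tz":0,"spin":0,"fingers":10},
  ],
)

```text
time: 25.72
tool_pos: [0.4553, 0.3475, 0.0796]
ee_rot: [-137.0, 90.0, 47.8]
wrist_force: [-0.2, 0.2, -3.8]
width: 0.021
```

Emit:
play_rows(
  deltas=[
    {"tx":0.001,"ty":0,"tz":0,"spin":0,"fingers":10},
    {"tx":0.001,"ty":0,"tz":0,"spin":0,"fingers":10},
    {"tx":0,"ty":0,"tz":0,"spin":0,"fingers":10},
    {"tx":0,"ty":0,"tz":0,"spin":0,"fingers":10},
  ],
)

```text
time: 26.05
tool_pos: [0.4553, 0.3474, 0.0775]
ee_rot: [49.7, 90.0, -125.6]
wrist_force: [-0.1, 0.2, -3.7]
width: 0.0207
```

Emit:
play_rows(
  deltas=[
    {"tx":0.0005,"ty":0,"tz":0,"spin":0,"fingers":10},
    {"tx":0.0005,"ty":0,"tz":0,"spin":0,"fingers":10},
    {"tx":0,"ty":0,"tz":0,"spin":0,"fingers":10},
    {"tx":0,"ty":0,"tz":0,"spin":0,"fingers":10},
  ],
)

```text
time: 26.38
tool_pos: [0.4554, 0.3475, 0.0767]
ee_rot: [-149.6, 90.0, 35.1]
wrist_force: [-0.2, 0.0, -2.7]
width: 0.0209
```

Emit:
play_rows(
  deltas=[
    {"tx":0.0003,"ty":0,"tz":0,"spin":0,"fingers":10},
    {"tx":0,"ty":0,"tz":0,"spin":0,"fingers":10},
    {"tx":0,"ty":0,"tz":0,"spin":0,"fingers":10},
  ],
)

```text
time: 26.63
tool_pos: [0.4554, 0.3475, 0.0765]
ee_rot: [-148.9, 90.0, 35.8]
wrist_force: [0.2, -0.1, -0.0]
width: 0.0207
```

The wheel's weight is on the edges, as the force has gone to zero. I'll release.

Emit:
play_rows(
  deltas=[
    {"tx":0,"ty":0,"tz":0,"spin":0,"fingers":50},
    {"tx":0,"ty":0,"tz":0,"spin":0,"fingers":50},
    {"tx":0,"ty":0,"tz":0,"spin":0,"fingers":50},
    {"tx":0,"ty":0,"tz":0,"spin":0,"fingers":50},
  ],
)

```text
time: 26.97
tool_pos: [0.4555, 0.3476, 0.0765]
ee_rot: [-137.2, 90.0, 47.5]
wrist_force: [-0.6, 0.0, 0.7]
width: 0.0431
```

```bash
python3 - <<'E'
from hole import *
ims=[]
for i in range(5):
    s=read_state(); im,d=grab_frame('wrist'); ims.append(im[100:340,150:480]); im,d=grab_frame('scene'); ims.append(cv2.resize(im[100:180,340:450],(330,240))); print(round(s['time'],2),s['width'])
    hole(im,.493,.3495,4.7,340,450,100,200,zax=.093)
A=np.vstack([np.hstack([ims[0],ims[1]]),np.hstack([ims[-2],ims[-1]])]); save('rel3',A)
E
```

```text
26.97 0.04307319777158185
  dark 6 r 36.0 ang 160.0 px [371.3 135.5]
  dark 6 r 32.4 ang 39.1 px [391.  140.5]
27.07 0.0426759261039778
  dark 5 r 35.8 ang 159.6 px [371.6 135.2]
  dark 7 r 32.5 ang 39.3 px [390.9 140.3]
27.17 0.04264177921342182
  dark 4 r 36.2 ang 159.6 px [371.5 135. ]
  dark 7 r 32.5 ang 39.2 px [390.9 140.3]
27.27 0.042576816065778324
  dark 4 r 36.2 ang 159.5 px [371.5 135. ]
  dark 6 r 32.4 ang 39.1 px [391.  140.5]
27.37 0.04279770840232743
  dark 4 r 36.1 ang 159.9 px [371.5 135. ]
  dark 6 r 32.4 ang 39.0 px [391.  140.5]
```

View pics/rel3.png

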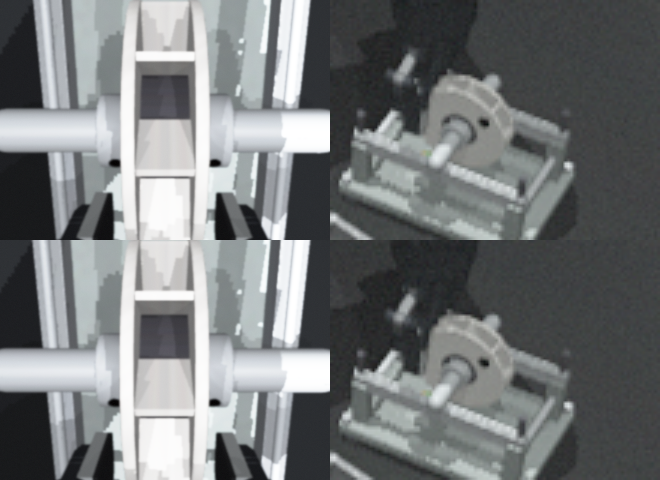

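The wheel stays with its hole at +39 degrees from the first frame to the last, so it is balanced. I'll back off upward and take it from the top for the carrier.

Emit:
play_rows(
  deltas=[
    {"tx":-0.015,"ty":0,"tz":0,"spin":0,"fingers":50},
    {"tx":-0.03,"ty":0,"tz":0,"spin":0,"fingers":50},
    {"tx":-0.03,"ty":0,"tz":0,"spin":0,"fingers":50},
    {"tx":-0.01,"ty":0,"tz":0,"spin":0,"fingers":50},
    {"tx":0,"ty":0,"tz":0,"spin":0,"fingers":50},
    {"tx":0,"ty":0,"tz":0,"spin":0,"fingers":50},
    {"tx":0,"ty":0,"tz":0,"spin":0,"fingers":50},
  ],
)

```text
time: 28.05
tool_pos: [0.4548, 0.3469, 0.1604]
ee_rot: [32.9, 89.9, -142.4]
wrist_force: [-0.7, -1.0, 0.3]
width: 0.0425
```

```bash
python3 - <<'E'
from arb import *
s=read_state(); im,d=grab_frame('wrist'); save('wrist21',im); np.savez('w21.npz',d=d); print(s['tool_pos'])
arb(d,s,172,212,190,435)
E
```

```text
[0.45484319 0.34693929 0.16041738]
n 3569 yr -0.06503700043929012 0.06323460214003221 tool x,y,z of centre mm [ 69.1  -0.9 -38.6] slopes [0.003 0.001]
world centre [493.2 351.   91.3]
```

View pics/wrist21.png

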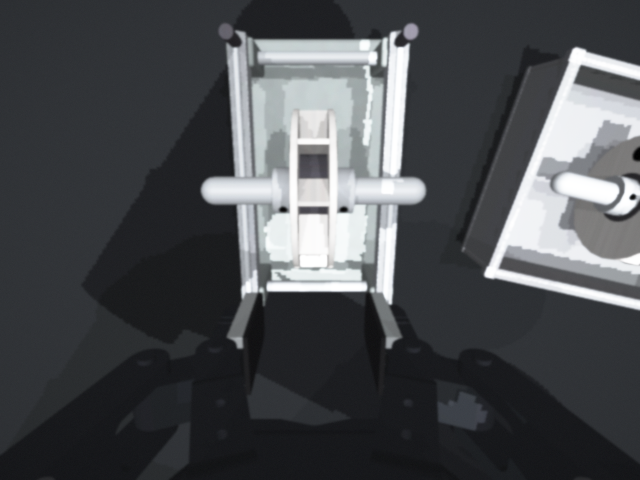

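The wheel lies at stand middle, arbor at row 190, columns 202 to 425. I'll go over its top and grip.

Emit:
play_rows(
  deltas=[
    {"tx":0,"ty":-0.0009,"tz":-0.02,"spin":0,"fingers":50},
    {"tx":0,"ty":0,"tz":-0.0186,"spin":0,"fingers":50},
    {"tx":0,"ty":0,"tz":0,"spin":0,"fingers":50},
    {"tx":0.02,"ty":0,"tz":0,"spin":0,"fingers":50},
    {"tx":0.022,"ty":0,"tz":0,"spin":0,"fingers":50},
    {"tx":0.013,"ty":0,"tz":0,"spin":0,"fingers":50},
    {"tx":0,"ty":0,"tz":0,"spin":0,"fingers":50},
    {"tx":0,"ty":0,"tz":0,"spin":0,"fingers":50},
    {"tx":0,"ty":0,"tz":0,"spin":0,"fingers":10},
    {"tx":0,"ty":0,"tz":0,"spin":0,"fingers":10},
    {"tx":0,"ty":0,"tz":0,"spin":0,"fingers":10},
    {"tx":0,"ty":0,"tz":0,"spin":0,"fingers":10},
    {"tx":0,"ty":0,"tz":0,"spin":0,"fingers":10},
  ],
  squeeze=50,
)

```text
time: 29.18
tool_pos: [0.4943, 0.3521, 0.1073]
ee_rot: [-140.7, 89.9, 44.0]
wrist_force: [0.5, 0.4, 2.6]
width: 0.021
```

```bash
python3 plan.py 0.4971 -0.3313 0.175 95.2
```

```text
t 29.18 pos [494.3 352.1 107.3] yaw_y -85.26 width 21.0 F [0.5 0.4 2.6]
spin -0.46 delta if no spin (mm) [-68.7 681.2  53.5] delta after spin [-68.7 680.7  59. ] axes y [ 0.091 -0.996 -0.001] z [-0.996 -0.091 -0.002] J6 40.8
```

Emit:
play_rows(
  deltas=[
    {"tx":-0.006,"ty":0,"tz":0,"spin":-0.46,"fingers":10},
    {"tx":-0.015,"ty":0,"tz":0,"spin":0,"fingers":10},
    {"tx":-0.024,"ty":0,"tz":0,"spin":0,"fingers":10},
    {"tx":-0.024,"ty":0,"tz":0,"spin":0,"fingers":10},
    {"tx":0,"ty":0.015,"tz":0.0013,"spin":0,"fingers":10},
    {"tx":0,"ty":0.028,"tz":0.0024,"spin":0,"fingers":10},
    {"tx":0,"ty":0.032,"tz":0.0028,"spin":0,"fingers":10},
    {"tx":0,"ty":0.032,"tz":0.0028,"spin":0,"fingers":10},
    {"tx":0,"ty":0.032,"tz":0.0028,"spin":0,"fingers":10},
    {"tx":0,"ty":0.032,"tz":0.0028,"spin":0,"fingers":10},
    {"tx":0,"ty":0.032,"tz":0.0028,"spin":0,"fingers":10},
    {"tx":0,"ty":0.032,"tz":0.0028,"spin":0,"fingers":10},
    {"tx":0,"ty":0.032,"tz":0.0028,"spin":0,"fingers":10},
    {"tx":0,"ty":0.032,"tz":0.0028,"spin":0,"fingers":10},
    {"tx":0,"ty":0.032,"tz":0.0028,"spin":0,"fingers":10},
    {"tx":0,"ty":0.032,"tz":0.0028,"spin":0,"fingers":10},
    {"tx":0,"ty":0.032,"tz":0.0028,"spin":0,"fingers":10},
    {"tx":0,"ty":0.032,"tz":0.0028,"spin":0,"fingers":10},
    {"tx":0,"ty":0.032,"tz":0.0028,"spin":0,"fingers":10},
    {"tx":0,"ty":0.032,"tz":0.0028,"spin":0,"fingers":10},
  ],
)

```text
time: 30.85
tool_pos: [0.4938, -0.143, 0.1748]
ee_rot: [-27.8, 89.9, 157.4]
wrist_force: [0.3, 0.5, -3.8]
width: 0.0211
```

```bash
python3 plan.py 0.4971 -0.3313 0.175 95.2
```

```text
t 30.85 pos [ 493.8 -143.   174.8] yaw_y -84.82 width 21.1 F [ 0.3  0.5 -3.8]
spin -0.02 delta if no spin (mm) [ -0.3 187.9  13.8] delta after spin [ -0.3 187.9  13.8] axes y [ 0.091 -0.996 -0.001] z [-0.996 -0.091  0.001] J6 89.5
```

Emit:
play_rows(
  deltas=[
    {"tx":0,"ty":0.032,"tz":0.0028,"spin":0,"fingers":10},
    {"tx":0,"ty":0.032,"tz":0.0028,"spin":0,"fingers":10},
    {"tx":0,"ty":0.032,"tz":0.0028,"spin":0,"fingers":10},
    {"tx":0,"ty":0.032,"tz":0.0028,"spin":0,"fingers":10},
    {"tx":0,"ty":0.03,"tz":0.0025,"spin":0,"fingers":10},
    {"tx":0,"ty":0.02,"tz":0.0016,"spin":0,"fingers":10},
    {"tx":0,"ty":0.0117,"tz":0.0008,"spin":0,"fingers":10},
    {"tx":0,"ty":0,"tz":0,"spin":0,"fingers":10},
    {"tx":0,"ty":0,"tz":0,"spin":0,"fingers":10},
    {"tx":0,"ty":0,"tz":0,"spin":0,"fingers":10},
  ],
)

```text
time: 31.68
tool_pos: [0.4959, -0.3309, 0.1749]
ee_rot: [-47.9, 89.9, 137.3]
wrist_force: [0.0, -0.2, -3.7]
width: 0.0209
```

```bash
python3 plan.py 0.4971 -0.3313 0.175 95.2;  python3 - <<'E'
from arb import *
s=read_state(); im,d=grab_frame('wrist'); save('wrist22',im); np.savez('w22.npz',d=d,im=im)
arb(d,s,276,306,170,470)
im,d=grab_frame('top'); save('top22',cv2.resize(im[190:330,400:520],None,fx=4,fy=4))
E
```

```text
t 31.68 pos [ 495.9 -330.9  174.9] yaw_y -84.81 width 20.9 F [ 0.  -0.2 -3.7]
spin -0.01 delta if no spin (mm) [-0.1  0.5 -1.1] delta after spin [-0.1  0.5 -1.1] axes y [ 0.091 -0.996 -0.001] z [-0.996 -0.091  0.001] J6 110.2
n 4136 yr -0.06490130878274585 0.06418059324699668 tool x,y,z of centre mm [15.9 -0.4  0.9] slopes [0.001 0.   ]
world centre [ 495.  -330.6  159.1]
```

View pics/wrist22.png

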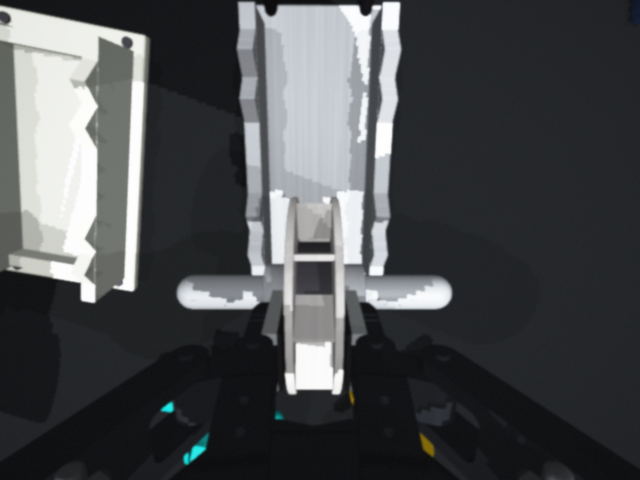

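View pics/top22.png

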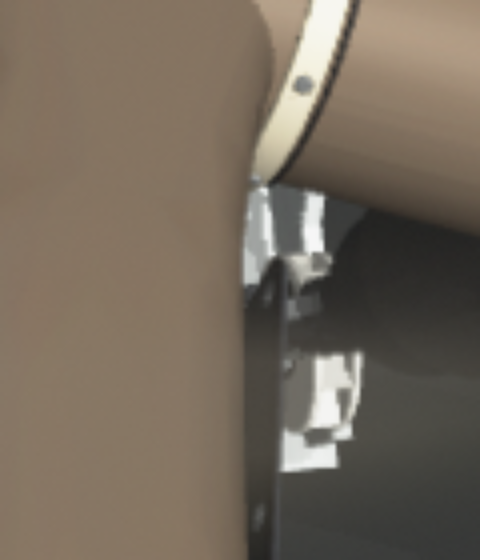

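```bash
python3 - <<'E'
from h import *
s=read_state(); d=np.load('w22.npz')['d']; P=cloud('wrist',d,s)
yaw=math.radians(5.2); c0=np.array([.5489,-.3265]); xv=np.array([math.cos(yaw),math.sin(yaw)]); yv=np.array([-xv[1],xv[0]])
q=P[0:272,225:410].reshape(-1,3); q=q[(q[:,2]>.045)&(q[:,2]<.08)]
X=(q[:,:2]-c0)@xv*1000; Y=(q[:,:2]-c0)@yv*1000
for sgn in(1,-1):
    m=np.abs(Y-sgn*45)<12; print('rail',sgn,m.sum(),'Y pct',np.percentile(Y[m],[2,50,98]).round(1))
    out=[]
    for a in range(-110,-10,4):
        k=m&(X>=a)&(X<a+4)
        out.append((a+2,round(float(np.percentile(q[k,2],90)*1e3),1),int(k.sum())) if k.sum()>2 else (a+2,None))
    print(out)
    for a in range(-80,100,20):
        k=m&(X>=a)&(X<a+20); print(a,round(float(np.median(Y[k])),1) if k.sum() else None,end='; ')
    print()
E
```

```text
rail 1 4888 Y pct [38.4 42.4 48.3]
[(-108, None), (-104, None), (-100, None), (-96, None), (-92, None), (-88, None), (-84, 58.9, 32), (-80, 59.5, 69), (-76, 63.3, 56), (-72, 67.2, 58), (-68, 71.0, 68), (-64, 72.2, 118), (-60, 68.6, 116), (-56, 64.4, 109), (-52, 60.1, 90), (-48, 63.0, 67), (-44, 67.2, 78), (-40, 71.1, 85), (-36, 72.2, 115), (-32, 68.7, 117), (-28, 64.8, 110), (-24, 60.9, 99), (-20, 58.7, 97), (-16, 59.1, 91), (-12, 59.0, 94)]
-80 41.9; -60 42.4; -40 42.5; -20 42.8; 0 42.8; 20 42.3; 40 42.2; 60 41.8; 80 42.6; 
rail -1 5008 Y pct [-51.1 -45.  -41.1]
[(-108, None), (-104, None), (-100, None), (-96, None), (-92, None), (-88, 48.4, 3), (-84, 58.5, 43), (-80, 59.2, 65), (-76, 63.4, 66), (-72, 67.4, 65), (-68, 71.1, 68), (-64, 71.9, 122), (-60, 68.3, 116), (-56, 64.0, 108), (-52, 60.3, 91), (-48, 62.9, 66), (-44, 66.7, 80), (-40, 71.4, 93), (-36, 71.9, 120), (-32, 68.3, 124), (-28, 64.1, 116), (-24, 60.2, 98), (-20, 58.9, 92), (-16, 59.1, 98), (-12, 59.0, 97)]
-80 -44.3; -60 -44.7; -40 -44.8; -20 -45.3; 0 -45.4; 20 -44.9; 40 -45.0; 60 -44.7; 80 -45.6;
```

The rail profiles show the near notch bottom at carrier x of -52 on both rails (60 mm high, crests 72), with the middle line about 1 mm to -y. I need to shift 2.5 mm in x and -1.9 mm in y, then lower.

Emit:
play_rows(
  deltas=[
    {"tx":0.01,"ty":0.0021,"tz":-0.0023,"spin":0,"fingers":10},
    {"tx":0.022,"ty":0,"tz":0,"spin":0,"fingers":10},
    {"tx":0.022,"ty":0,"tz":0,"spin":0,"fingers":10},
    {"tx":0.016,"ty":0,"tz":0,"spin":0,"fingers":10},
    {"tx":0.009,"ty":0,"tz":0,"spin":0,"fingers":10},
    {"tx":0.004,"ty":0,"tz":0,"spin":0,"fingers":10},
    {"tx":0,"ty":0,"tz":0,"spin":0,"fingers":10},
    {"tx":0,"ty":0,"tz":0,"spin":0,"fingers":10},
    {"tx":0,"ty":0,"tz":0,"spin":0,"fingers":10},
    {"tx":0,"ty":0,"tz":0,"spin":0,"fingers":10},
  ],
)

```text
time: 32.62
tool_pos: [0.4996, -0.3339, 0.0934]
ee_rot: [154.8, 89.9, -20.0]
wrist_force: [-0.6, -0.9, -4.1]
width: 0.021
```

```bash
python3 plan.py 0.4984 -0.3328 0.0843;  python3 - <<'E'
from arb import *
s=read_state(); im,d=grab_frame('wrist'); save('wrist23',im)
arb(d,s,276,306,170,470)
E
```

```text
t 32.62 pos [ 499.6 -333.9   93.4] yaw_y -84.81 width 21.0 F [-0.6 -0.9 -4.1]
spin 0 delta if no spin (mm) [ 9.1 -1.2  1.1] delta after spin [ 9.1 -1.2  1.1] axes y [ 0.09  -0.996  0.001] z [-0.996 -0.09  -0.002] J6 110.3
n 4138 yr -0.06529456987383576 0.06375214417039202 tool x,y,z of centre mm [15.9 -0.8  0.9] slopes [ 0.001 -0.001]
world centre [ 498.7 -333.2   77.5]
```

View pics/wrist23.png

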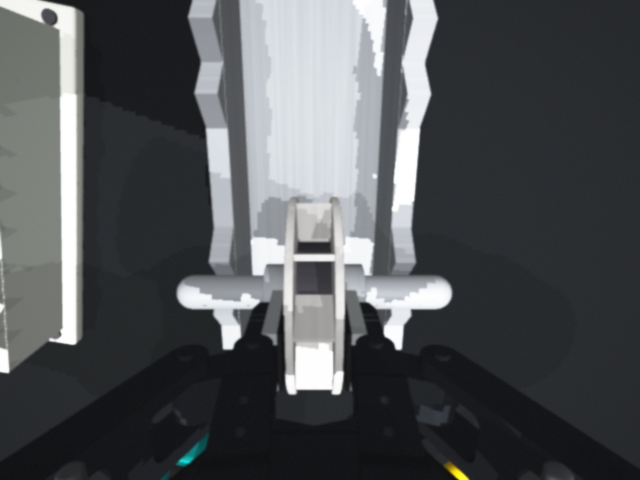

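Emit:
play_rows(
  deltas=[
    {"tx":0.003,"ty":0,"tz":0,"spin":0,"fingers":10},
    {"tx":0.002,"ty":0,"tz":0,"spin":0,"fingers":10},
    {"tx":0.001,"ty":0,"tz":0,"spin":0,"fingers":10},
    {"tx":0,"ty":0,"tz":0,"spin":0,"fingers":10},
    {"tx":0,"ty":0,"tz":0,"spin":0,"fingers":10},
  ],
)

```text
time: 33.08
tool_pos: [0.4988, -0.3336, 0.0862]
ee_rot: [-18.8, 90.0, 166.4]
wrist_force: [0.0, 0.7, -3.3]
width: 0.0211
```

Emit:
play_rows(
  deltas=[
    {"tx":0.001,"ty":0,"tz":0,"spin":0,"fingers":10},
    {"tx":0.0005,"ty":0,"tz":0,"spin":0,"fingers":10},
    {"tx":0,"ty":0,"tz":0,"spin":0,"fingers":10},
    {"tx":0,"ty":0,"tz":0,"spin":0,"fingers":10},
  ],
)

```text
time: 33.42
tool_pos: [0.499, -0.3338, 0.0853]
ee_rot: [119.0, 90.0, -55.8]
wrist_force: [-2.8, 0.5, 3.3]
width: 0.021
```

Seated, with the force now at +3.3 N and the axis at about 71 mm. I'll let go and retreat.

Emit:
play_rows(
  deltas=[
    {"tx":0,"ty":0,"tz":0,"spin":0,"fingers":50},
    {"tx":0,"ty":0,"tz":0,"spin":0,"fingers":50},
    {"tx":0,"ty":0,"tz":0,"spin":0,"fingers":50},
    {"tx":0,"ty":0,"tz":0,"spin":0,"fingers":50},
    {"tx":-0.01,"ty":0,"tz":0,"spin":0,"fingers":50},
    {"tx":-0.03,"ty":0,"tz":0,"spin":0,"fingers":50},
    {"tx":-0.035,"ty":0,"tz":0,"spin":0,"fingers":50},
    {"tx":-0.035,"ty":0,"tz":0,"spin":0,"fingers":50},
    {"tx":0,"ty":0,"tz":0.03,"spin":0,"fingers":50},
    {"tx":0,"ty":0,"tz":0.03,"spin":0,"fingers":50},
    {"tx":0,"ty":0,"tz":0,"spin":0,"fingers":50},
    {"tx":0,"ty":0,"tz":0,"spin":0,"fingers":50},
    {"tx":0,"ty":0,"tz":0,"spin":0,"fingers":50},
  ],
)

```text
time: 34.5
tool_pos: [0.4395, -0.3393, 0.1957]
ee_rot: [149.6, 89.9, -25.2]
wrist_force: [0.3, 0.1, 0.6]
width: 0.0428
```

```bash
python3 - <<'E'
from arb import *
s=read_state(); im,d=grab_frame('wrist'); save('wrist24',im); np.savez('w24.npz',d=d); print(s['time'],s['tool_pos'],s['wrist_force'])
im,d=grab_frame('scene'); save('scene24',im)
E
```

```text
34.5 [ 0.43946713 -0.33930798  0.19572564] [0.27897885 0.06049156 0.56443665]
```

View pics/wrist24.png

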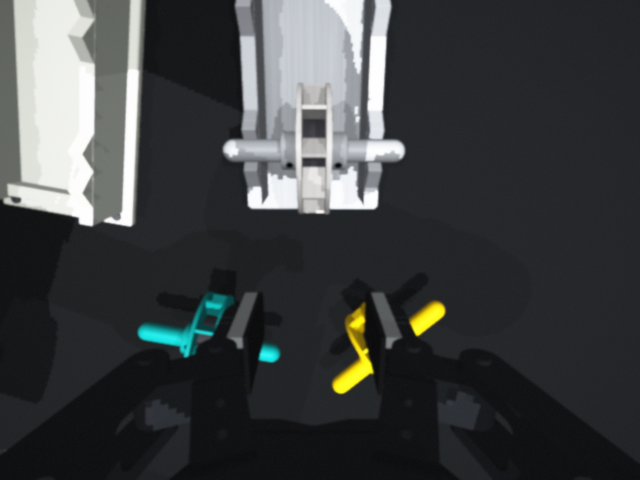

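View pics/scene24.png

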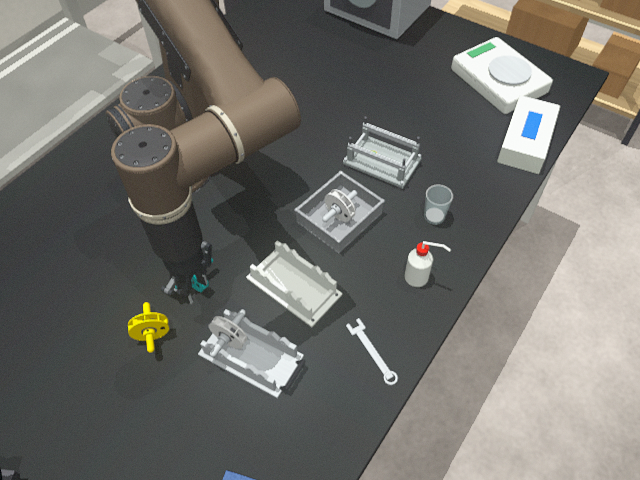

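```bash
python3 - <<'E'
from arb import *
s=read_state(); d=np.load('w24.npz')['d']; arb(d,s,138,164,215,412)
yaw=math.radians(5.2); c0=np.array([.5489,-.3278]); print('expected notch centre',c0-.0517*np.array([math.cos(yaw),math.sin(yaw)]))
im,dd=grab_frame('top')
P=cloud('top',dd); q=P[240:320,210:305].reshape(-1,3); q=q[(q[:,2]>.07)&(q[:,2]<.13)]; print('bin wheel top',np.median(q,0),q[:,2].max(),len(q))
E
```

```text
n 2188 yr -0.06481933500467765 0.06403928460959729 tool x,y,z of centre mm [127.1  -0.4 -57.9] slopes [0.003 0.003]
world centre [ 497.5 -333.5   68. ]
expected notch centre [ 0.49741278 -0.3324857 ]
bin wheel top [0.49528914 0.12244724 0.08227814] 0.09463388422940722 282
```

Both checks agree. The carrier arbor is within 1 mm of the notch centre, at 68 to 70 mm, and the bin wheel's top is at 94.6 mm, so its centre is at about 49. I'll hand in.

```bash
python3 -c "
from h import *
print(order.finish_job())"
```

```text
the job is handed in; nothing more can be done
None
```

Both wheels are checked and put away: the heavy-sided one is in the reject bin and the balanced one is in the carrier. I handed in at about 34.6 s of the 72 s allowed; no verdict was reported.

- **Near wheel:** I turned it about 36° in the rack and rested it lightly on the edges (about 5 N). Let go, it swung back to the way it had lain, hole angle about +26° to -8°, so I put it in the grey bin. It stands there on its rim, centre about 49 mm high.
- **Far wheel:** I turned it about 42° and rested it on the edges with about 4 N. It stayed at 39° in every frame, so I put it in the carrier's notch at x = -52. The last check put its arbor within about 1 mm of the notch centre, at 68 to 70 mm height.
- **Bystanders and look-alikes:** the robot never reached for the bottle, spanner, beaker or the coloured wheels, and in the last picture they look unmoved. I checked that by eye only.

**What disagreed:**
- **Fingertips:** the interface text puts the fingertips 25 mm ahead of the TCP. The wrist depth showed the pads ending about 6 mm behind it. Because of this, my first top grip shut on nothing above the near wheel. I then used the measured position.
- **Depth:** arbor heights from the wrist depth read about 1.6 mm low.

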